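Set out a chocolate comparison tasting

ROBOT

A 7-joint arm with a two-finger parallel gripper is mounted at the origin on the work surface. World frame = base frame: x ahead of the robot, y to its left, z up, the work surface at z = 0. Lengths are in m, angles in rad, forces in N, time in s.
With the tool pointing down it reaches from about 0.425 to 0.925 m from the base axis. Payload 6.8 kg.
Tool frame: the origin (TCP) lies at the very end of the fingers, on their centre line; the grasp point (between the pads) lies bot.hold_point_z behind it (bot.hold_point_z is the distance from the TCP to the grasp point, in m); x points along the fingers, z is the direction in which the jaws open and shut, and the axes are right-handed (so a half turn about x gives the same grasp; the last joint's range is limited). The gripper opens to 85 mm and grips with 20 to 120 N. Pads are 22 mm wide; open, the fingers measure 114 mm over their backs; the gripper's body (76 mm by 85 mm) begins 54 mm behind the grasp point. The pads swing forward as they close: fully open they stand 13 mm farther back than shut.
Start: joints at [1.016, 0.477, 0.022, 1.555, -0.011, 1.109, -0.083], TCP at [0.292, -0.609, 0.231] pointing down, gripper open.
Joint ranges: [-2.96, 2.96], [-0.34, 2.1], [-1.41, 1.46], [0.24, 2.44], [-1.37, 4.51], [0.17, 1.92], [-2.96, 2.96]. Speed limits (rad/s): [2.39, 2.39, 3.14, 3.14, 3.14, 3.14, 3.14].

INTERFACE

Orientations are given as a unit quaternion [w, x, y, z].
In Python, from station import bot gives the robot as it stands.
- The arm moves only by the tool drive_tool, never from a script. Its arguments are lists of equal length, an entry for each row: "slide": the shift along the world's x, y, z in mm, a list of three; "turn": the turn, a rotation vector about the world's x, y, z in rad, a list of three; "gripper": the opening, from 0 (shut) to 1 (fully open). A call has 1 to 10 rows; each row is the pose to reach, as a shift and turn from the pose measured when the call began; what a row does not reach only later rows make up. A row lasts 1/10 s, in which the tool goes at most 50 mm and 8.59 degrees, less where a joint would pass 70% of its speed; a pose out of reach is approached as far as the arm can. A call with a gripper value outside its range is refused whole. The fingers move at their own pace and stop on an object; "squeeze" is the grip in N (left out, the last holds). Time passes only in rows, so rows that repeat a pose let the fingers close. It gives the time, the measured TCP pose, the force and the opening at its end, in the units of the state.
- bot.get_obs(): the state, without advancing time (a new reading comes with each control period).
- bot.read_camera(name): name is "scene" or "top"; returns a dict with "color" (400x640x3 uint8, red, green, blue), "fovy" (degrees; the focal length in pixels is half the picture's height over the tangent of half this angle, whatever the lens; pixels are square), "cx", "cy" (the principal point, pixels), "R" (3x3) and "t" (3): a world point X has camera coordinates R X + t. Camera axes: x right, y down, z forward; pixel columns grow to the right and rows downward; lengths in m; the calibration is good to about 2 mm. A picture is of the moment at which its call begins. There is no depth.
- bot.hand_in(): hands the job in, once; it reports no verdict.
The state is a dict: "t": time; "q": joint angles; "joint_vel": joint speeds; "joint_torque": joint torques, N m; "eef_pos": TCP position; "tool_rot": TCP orientation; "contact_force": force on the tool from outside, world axes, zero at the start; "torque": the same for the moment, N m; "gripper_width": opening from 0.0 (shut) to 1.0 (fully open).
Only numpy, scipy, OpenCV 4.12 (cv2) and the standard library are available. Lean on these libraries where they do the work, as an engineer would, in place of code of your own. Each camera call takes 0.05 s, during which the arm holds its last target.

TASK

Set out the comparison tasting: stand each new-batch sample cup in the empty section directly in front of the standard of the same chocolate (in front = on the robot's side), and on the wooden tray stand the water tumbler in the rear section and the cracker dish in the section in front of it. Set everything down gently and upright, flat on the section's floor, and leave the beaker of spoons where it is.

Things in the scene. Friction and masses are not known exactly. Their poses are not given: they have to be found in the camera images.
- cup_dark: Loose clear sample cup of the new batch, filled with set very dark brown (dark chocolate): a straight upright cylinder 46 mm across and 48 mm high, about 60 g. Origin: centre of its underside; z up.
- cup_milk: Loose clear sample cup of the new batch, filled with set mid brown (milk chocolate): a straight upright cylinder 46 mm across and 48 mm high, about 60 g. Origin: centre of its underside; z up.
- cup_white: Loose clear sample cup of the new batch, filled with set ivory yellow (white chocolate): a straight upright cylinder 46 mm across and 48 mm high, about 60 g. Origin: centre of its underside; z up.
- tumbler: Loose blue water tumbler with a white lid on: a straight upright cylinder 62 mm across and 95 mm high (98 with the sipping cap), about 200 g. Origin: centre of its underside; z up.
- cracker_dish: Loose white ramekin full of round crackers: 62 mm across, slightly narrower at the foot, 36 mm high, about 140 g. Origin: centre of its underside; z up.
- plate_dark: Fixed white plate, 143 x 74 mm, of two square sections 64 mm inside; floor 5 mm, walls 14 mm above the table and 5 mm thick. Rear section (away from the robot) holds the standard, a flat square of very dark brown chocolate; front one is empty. Origin: centre of underside, at table level; x runs from front to rear, z up. Section centres: x = -34.5 mm (front), +34.5 mm (rear), y = 0.
- plate_milk: Fixed white plate, 143 x 74 mm, of two square sections 64 mm inside; floor 5 mm, walls 14 mm above the table and 5 mm thick. Rear section (away from the robot) holds the standard, a flat square of mid brown chocolate; front one is empty. Origin: centre of underside, at table level; x runs from front to rear, z up. Section centres: x = -34.5 mm (front), +34.5 mm (rear), y = 0.
- plate_white: Fixed white plate, 143 x 74 mm, of two square sections 64 mm inside; floor 5 mm, walls 14 mm above the table and 5 mm thick. Rear section (away from the robot) holds the standard, a flat square of ivory yellow chocolate; front one is empty. Origin: centre of underside, at table level; x runs from front to rear, z up. Section centres: x = -34.5 mm (front), +34.5 mm (rear), y = 0.
- rest_tray: Fixed wooden tray, 174 x 90 mm, of two empty square sections 78 mm inside, one behind the other; floor 6 mm, walls 16 mm above the table and 6 mm thick. Origin: centre of underside, at table level; x runs from front section (robot's side) to rear, z up. Section centres: x = -42 mm (front), +42 mm (rear), y = 0.
- spoon_beaker: Bystander, to be left alone: loose clear beaker, 66 mm across and 85 mm high, with steel tasting spoons sticking out up to 140 mm above the table. Origin: centre of its underside; z up.

How it is judged:
By the outcome, as a careful person would: the job done as asked, in the order asked, and still so for the second after the job is handed in, with the robot touching nothing.
It also fails if it takes over 128 s, if anything falls off the work surface, if the arm or the gripper's body presses on something with over 40 N, if the wrist force passes 120 N, or if a joint passes its speed limit or range.

## Working session

There is one attempt and no reset: what is moved stays moved. The work goes in short steps, Python scripts to look and compute and a tool call to move; the robot and the scene stay as the last step left them, time stands still between calls to the robot, and variables do not carry over. Pictures are saved under pics/ and viewed, and the job is handed in when it is done.

Besides the shell and the picture viewer there is one more tool, called after ">>>" as name(argument=value, ...), one argument or row to a line, values as JSON. drive_tool: Moves the arm, as the interface text tells. Its arguments: {"type":"object","properties":{"slide":{"type":"array"},"turn":{"type":"array"},"gripper":{"type":"array"},"squeeze":{"type":"number"}},"required":["slide","turn","gripper"]}

```bash
ls; mkdir -p pics; python3 - <<'E'
from station import bot
import cv2
o=bot.get_obs(); print(o, bot.hold_point_z)
for n in ["scene","top"]:
    c=bot.read_camera(n); cv2.imwrite(f"pics/{n}0.png",c["color"][:,:,::-1])
    print(n,c["fovy"],c["cx"],c["cy"],c["R"],c["t"], [k for k in c])
E
```

```text
pics
{'t': 0.0, 'q': array([ 1.0158931 ,  0.47777904,  0.02234228,  1.5564532 , -0.01151618,
        1.10926408, -0.08309663]), 'joint_vel': array([ 0.00054936,  0.00135283, -0.00060046,  0.00080555, -0.0005172 ,
       -0.00155435, -0.00124235]), 'joint_torque': array([ 1.06214429e-05, -5.96446931e+01,  1.60798732e+00, -2.81203687e+01,
        1.24658074e-02,  9.39450605e-03, -1.25407081e-05]), 'eef_pos': array([ 0.29139626, -0.60821772,  0.23033913]), 'tool_rot': array([ 0.59779914,  0.3770945 ,  0.59890367, -0.37649744]), 'contact_force': array([-0.49378275, -0.08568517, -0.52801146]), 'torque': array([ 0.00810276, -0.01261728, -0.00530075]), 'gripper_width': 1.0016267626686532} 0.0187
scene 42.3055381374959 317.25137611759646 192.6725555632779 [[-0.02810098  0.99958219 -0.00676683]
 [ 0.61674445  0.01201016 -0.78707181]
 [-0.78666169 -0.02629089 -0.61682426]] [ 0.01813538 -0.29432533  1.62651916] ['color', 'fovy', 'cx', 'cy', 'R', 't']
top 53.62087129185299 325.172499528685 201.728576560399 [[-0.05550341 -0.99845689  0.00179227]
 [-0.96660969  0.05328311 -0.25065238]
 [ 0.2501701  -0.01564449 -0.9680755 ]] [0.03380537 0.53911205 0.93264324] ['color', 'fovy', 'cx', 'cy', 'R', 't']
```

View pics/scene0.png

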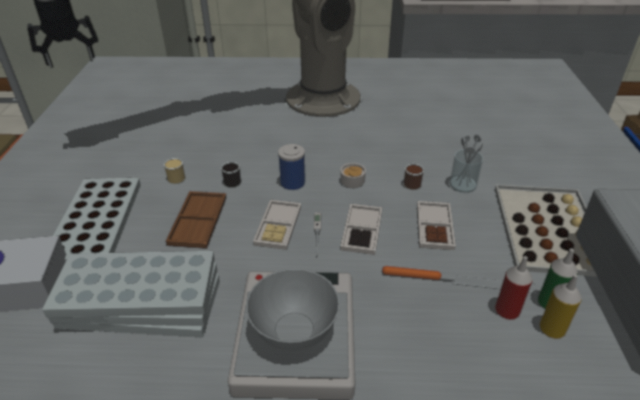

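View pics/top0.png

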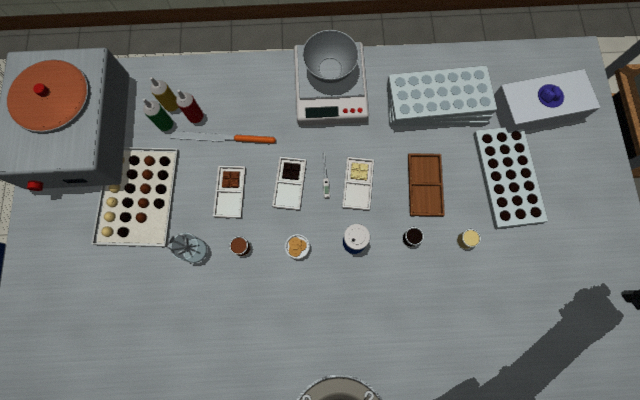

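```bash
python3 - <<'E'
import cv2
a=cv2.imread("pics/top0.png")
cv2.imwrite("pics/tA.png",cv2.resize(a[145:275,165:325],None,fx=5,fy=4.6 if 0 else 5,interpolation=cv2.INTER_CUBIC)[:600])
cv2.imwrite("pics/tB.png",cv2.resize(a[145:265,325:485],None,fx=5,fy=5,interpolation=cv2.INTER_CUBIC))
b=cv2.imread("pics/scene0.png")
cv2.imwrite("pics/sA.png",cv2.resize(b[130:255,150:350],None,fx=4,fy=4,interpolation=cv2.INTER_CUBIC))
cv2.imwrite("pics/sB.png",cv2.resize(b[130:255,300:500],None,fx=4,fy=4,interpolation=cv2.INTER_CUBIC))
E
```

```text
(no output)
```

View pics/tA.png

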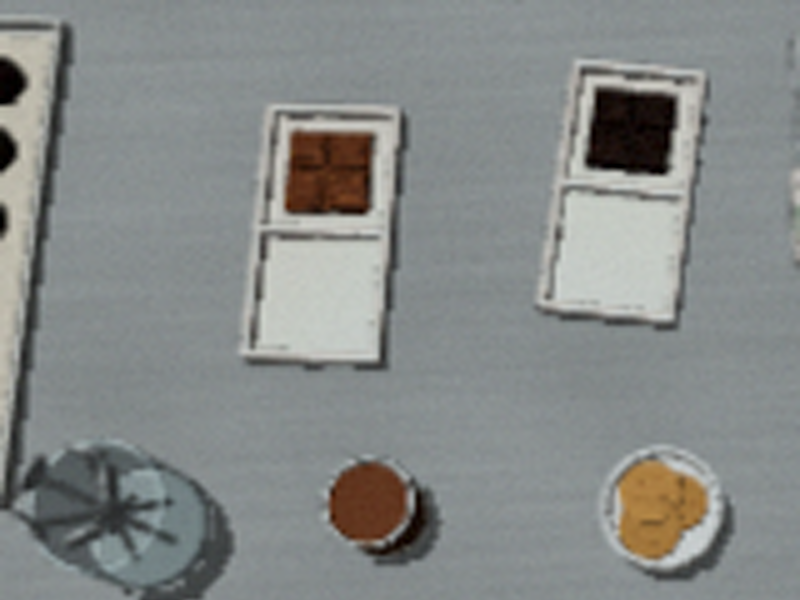

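View pics/tB.png

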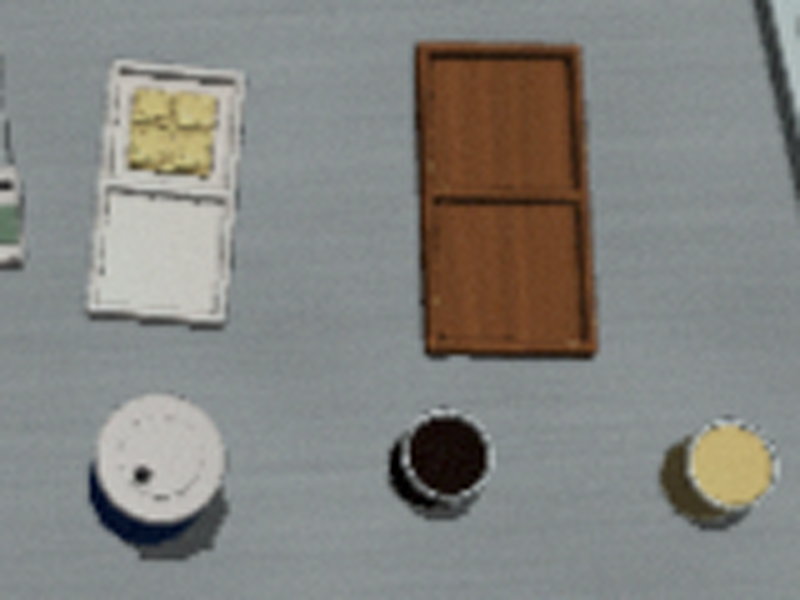

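View pics/sA.png

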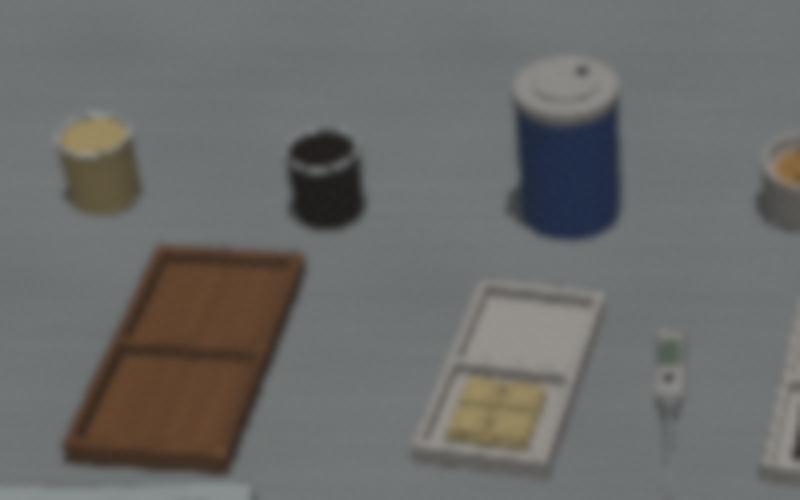

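View pics/sB.png

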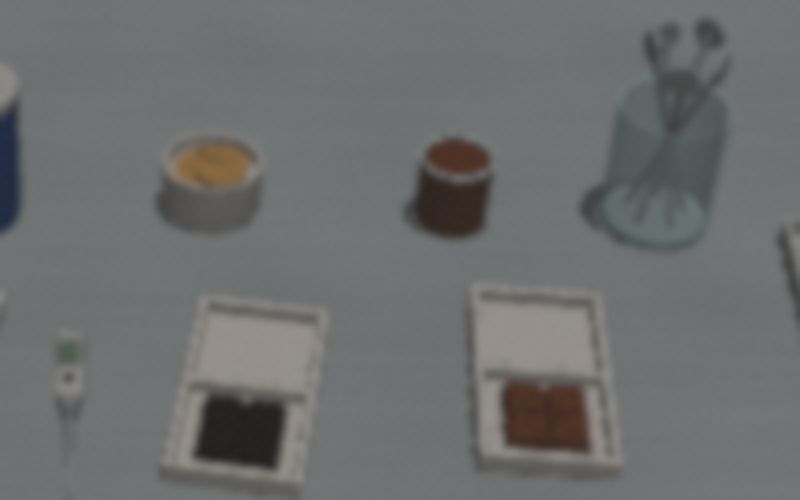

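```bash
cat > h.py <<'E'
import numpy as np, json
CAM={"scene":(42.3055381374959,317.25137611759646,192.6725555632779,[[-0.02810098,0.99958219,-0.00676683],[0.61674445,0.01201016,-0.78707181],[-0.78666169,-0.02629089,-0.61682426]],[0.01813538,-0.29432533,1.62651916]),
"top":(53.62087129185299,325.172499528685,201.728576560399,[[-0.05550341,-0.99845689,0.00179227],[-0.96660969,0.05328311,-0.25065238],[0.2501701,-0.01564449,-0.9680755]],[0.03380537,0.53911205,0.93264324])}
def unproj(n,uv,z):
    fv,cx,cy,R,t=CAM[n];R=np.array(R);t=np.array(t);f=200/np.tan(np.radians(fv/2))
    d=R.T@np.array([(uv[0]-cx)/f,(uv[1]-cy)/f,1.]);o=-R.T@t
    return (o+d*(z-o[2])/d[2])
def proj(n,X):
    fv,cx,cy,R,t=CAM[n];f=200/np.tan(np.radians(fv/2))
    c=np.array(R)@np.array(X)+np.array(t);return np.array([cx+f*c[0]/c[2],cy+f*c[1]/c[2]])
def Z(p,ox,oy,s): return ((p[0]+.5)/s-.5+ox,(p[1]+.5)/s-.5+oy)
E
python3 - <<'E'
from h import *
tA=lambda p:Z(p,165,145,5); tB=lambda p:Z(p,325,145,5)
sA=lambda p:Z(p,150,130,4); sB=lambda p:Z(p,300,130,4)
P={"milk":("top",tA,[(268,108),(402,108),(382,362),(243,355)],.014),"dark":("top",tA,[(575,63),(705,73),(675,323),(539,308)],.014),
"white":("top",tB,[(115,63),(243,73),(224,325),(90,315)],.014),"tray":("top",tB,[(419,45),(580,46),(596,354),(427,353)],.016),
# scene : order rear-left(+y),rear-right(-y),front-right,front-left
"milk_s":("scene",sB,[(620,465),(480,460),(473,287),(602,293)],.014),"dark_s":("scene",sB,[(297,482),(164,465),(207,298),(325,307)],.014),
"white_s":("scene",sA,[(546,463),(415,450),(483,283),(603,293)],.014),"tray_s":("scene",sA,[(226,460),(67,447),(158,248),(302,255)],.016)}
for k,(n,f,c,z) in P.items():
    W=np.array([unproj(n,f(p),z)[:2] for p in c])*1000
    m=W.mean(0);d=(W[0]+W[1]-W[2]-W[3])/2;w=(W[0]+W[3]-W[1]-W[2])/2
    print(k,m.round(1),"L",np.hypot(*d).round(1),"W",np.hypot(*w).round(1),"yaw",np.degrees(np.arctan2(d[1],d[0])).round(1),np.degrees(np.arctan2(-w[0],w[1])).round(1))
O={"milk":(tA,(372,502),.048,sB,(457,158)),"crack":(tA,(664,506),.036,sB,(213,161)),"tumb":(tB,(161,457),.095,sA,(567,89)),"cdark":(tB,(446,456),.048,sA,(323,150)),"cwhite":(tB,(732,464),.048,sA,(95,133))}
for k,(f,p,z,g,q) in O.items(): print(k,(unproj("top",f(p),z)*1000).round(1),(unproj("scene",g(q),z)*1000).round(1))
print("beaker",unproj("scene",sB((655,213)),0)*1000, unproj("top",tA((160,530)),0)*1000)
from station import bot
from scipy.spatial.transform import Rotation as Ro
q=bot.get_obs()["tool_rot"];print(Ro.from_quat(np.roll(q,-1)).as_matrix().round(3))
E
```

```text
milk [598.7 258.7] L 140.3 W 73.5 yaw -4.7 -4.6
dark [613.2  96.9] L 140.9 W 72.4 yaw -9.2 -8.7
white [601.7 -89.2] L 143.4 W 71.0 yaw -9.1 -7.7
tray [ 588.5 -270.6] L 173.8 W 89.1 yaw -4.7 -3.5
milk_s [597.2 259.8] L 144.5 W 73.3 yaw -5.9 -2.5
dark_s [610.4  97.1] L 143.2 W 68.8 yaw -10.1 -7.5
white_s [601.2 -88.6] L 143.3 W 70.9 yaw -8.9 -6.6
tray_s [ 588.8 -271.1] L 173.6 W 87.0 yaw -3.4 -4.3
milk [445.3 226.   48. ] [442.2 227.1  48. ]
crack [436.9  80.3  36. ] [431.3  81.3  36. ]
tumb [444.  -66.9  95. ] [443.5 -66.2  95. ]
cdark [ 444.3 -215.2   48. ] [ 442.1 -216.4   48. ]
cwhite [ 432.3 -359.1   48. ] [ 426.7 -359.7   48. ]
beaker [431.02190987 355.43996214   0.        ] [444.21040119 347.02255867   0.        ]
[[-0.001  0.902  0.432]
 [ 0.001  0.432 -0.902]
 [-1.    -0.    -0.002]]
```

>>> drive_tool(
  slide=[
    [15,39,-8],
    [30,78,-16],
    [45,118,-24],
    [61,157,-32],
    [76,196,-40],
    [91,235,-48],
    [106,274,-56],
    [122,314,-64],
    [137,353,-72],
    [152,392,-80],
  ],
  turn=[
    [0,0,-0.055],
    [0,0,-0.11],
    [0,0,-0.165],
    [0,0,-0.22],
    [0,0,-0.275],
    [0,0,-0.33],
    [0,0,-0.385],
    [0,0,-0.44],
    [0,0,-0.495],
    [0,0,-0.55],
  ],
  gripper=[1,1,1,1,1,1,1,1,1,1],
  squeeze=25,
)

```text
t: 1.1
eef_pos: [0.4436, -0.2146, 0.15]
tool_rot: [0.472, 0.526, 0.473, -0.525]
contact_force: [1.0, -0.2, -0.2]
gripper_width: 1.0
```

>>> drive_tool(
  slide=[
    [0,-1,-30],
    [0,-1,-60],
    [0,-1,-90],
    [0,-1,-115],
    [0,-1,-130],
    [0,-1,-139],
    [0,-1,-139],
    [0,-1,-139],
  ],
  turn=[
    [0,0,0],
    [0,0,0],
    [0,0,0],
    [0,0,0],
    [0,0,0],
    [0,0,0],
    [0,0,0],
    [0,0,0],
  ],
  gripper=[1,1,1,1,1,1,1,1],
)

```text
t: 1.9
eef_pos: [0.4438, -0.2157, 0.0114]
tool_rot: [0.473, 0.526, 0.473, -0.525]
contact_force: [0.1, 0.5, -0.2]
gripper_width: 1.003
```

```bash
cat > look.py <<'E'
import sys,cv2
from station import bot
tag=sys.argv[1]; n=sys.argv[2]; x0,y0,x1,y1=map(int,sys.argv[3:7])
c=bot.read_camera(n)["color"][:,:,::-1]; s=min(800/(x1-x0),600/(y1-y0)); s=int(s)
cv2.imwrite(f"pics/{tag}.png",cv2.resize(c[y0:y1,x0:x1],None,fx=s,fy=s,interpolation=cv2.INTER_CUBIC)); print(s)
E
python3 look.py g1 scene 150 80 310 200
```

```text
5
```

View pics/g1.png

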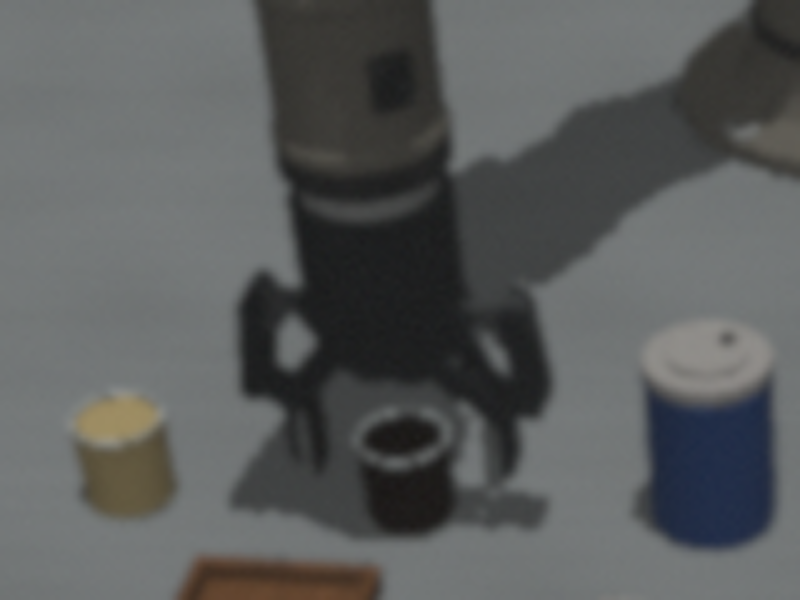

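The jaws straddle the dark cup (cup about (405,470), fingers at about x=318 and 492), and it is centred. I'll close now.

>>> drive_tool(
  slide=[
    [0,0,0],
    [0,0,0],
    [0,0,0],
    [0,0,0],
    [0,0,0],
    [0,0,0],
    [0,0,0],
    [0,0,0],
  ],
  turn=[
    [0,0,0],
    [0,0,0],
    [0,0,0],
    [0,0,0],
    [0,0,0],
    [0,0,0],
    [0,0,0],
    [0,0,0],
  ],
  gripper=[0,0,0,0,0,0,0,0],
  squeeze=25,
)

```text
t: 2.75
eef_pos: [0.4445, -0.216, 0.0124]
tool_rot: [0.473, 0.526, 0.473, -0.525]
contact_force: [-1.4, 0.3, 4.9]
gripper_width: 0.532
```

>>> drive_tool(
  slide=[
    [0,0,5],
    [0,0,15],
    [0,0,30],
    [0,0,50],
    [0,0,75],
    [0,0,100],
    [0,0,120],
    [0,0,135],
    [0,0,140],
  ],
  turn=[
    [0,0,0],
    [0,0,0],
    [0,0,0],
    [0,0,0],
    [0,0,0],
    [0,0,0],
    [0,0,0],
    [0,0,0],
    [0,0,0],
  ],
  gripper=[0,0,0,0,0,0,0,0,0],
)

```text
t: 3.65
eef_pos: [0.4454, -0.2163, 0.1546]
tool_rot: [0.474, 0.527, 0.472, -0.524]
contact_force: [-0.0, 0.3, -1.1]
gripper_width: 0.533
```

```bash
python3 look.py g2 scene 150 60 310 180
```

```text
5
```

View pics/g2.png

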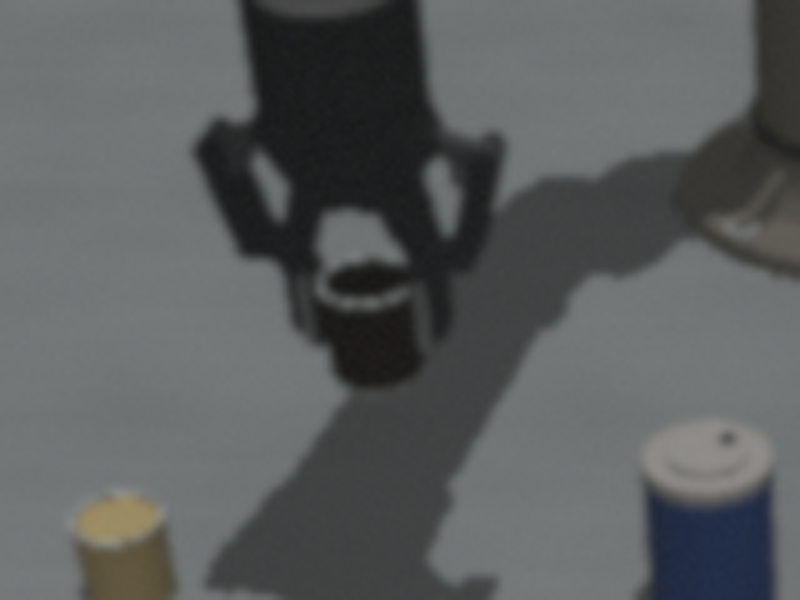

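The cup is lifted upright, at about (370,330), held between both pads. Next I'll carry it over.

>>> drive_tool(
  slide=[
    [7,16,0],
    [22,52,0],
    [39,92,0],
    [56,134,0],
    [74,176,0],
    [92,218,0],
    [108,258,0],
    [121,288,0],
    [130,310,0],
    [134,318,0],
  ],
  turn=[
    [0,0,0],
    [0,0,0],
    [0,0,0],
    [0,0,0],
    [0,0,0],
    [0,0,0],
    [0,0,0],
    [0,0,0],
    [0,0,0],
    [0,0,0],
  ],
  gripper=[0,0,0,0,0,0,0,0,0,0],
)

```text
t: 4.7
eef_pos: [0.5791, 0.1049, 0.1535]
tool_rot: [0.475, 0.526, 0.473, -0.524]
contact_force: [-0.0, 0.5, -0.6]
gripper_width: 0.529
```

>>> drive_tool(
  slide=[
    [0,-2,-20],
    [0,-2,-45],
    [0,-2,-70],
    [0,-2,-95],
    [0,-2,-112],
    [0,-2,-122],
    [0,-2,-128],
    [0,-2,-131],
    [0,-2,-131],
  ],
  turn=[
    [0,0,0],
    [0,0,0],
    [0,0,0],
    [0,0,0],
    [0,0,0],
    [0,0,0],
    [0,0,0],
    [0,0,0],
    [0,0,0],
  ],
  gripper=[0,0,0,0,0,0,0,0,0],
)

```text
t: 5.6
eef_pos: [0.5793, 0.1028, 0.0227]
tool_rot: [0.475, 0.526, 0.473, -0.524]
contact_force: [0.1, -0.8, -0.6]
gripper_width: 0.533
```

```bash
python3 look.py g3 scene 310 130 410 205; python3 look.py g3t top 240 140 340 215
```

```text
8
8
```

View pics/g3.png

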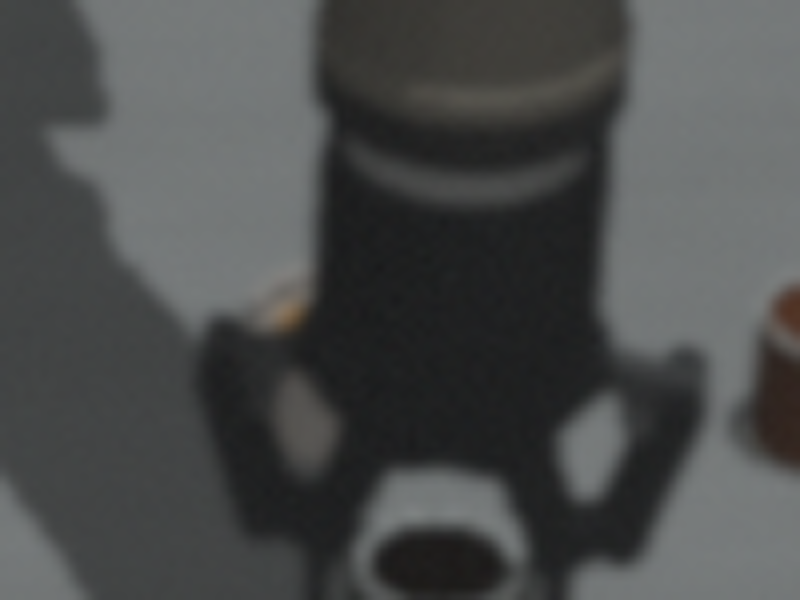

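View pics/g3t.png

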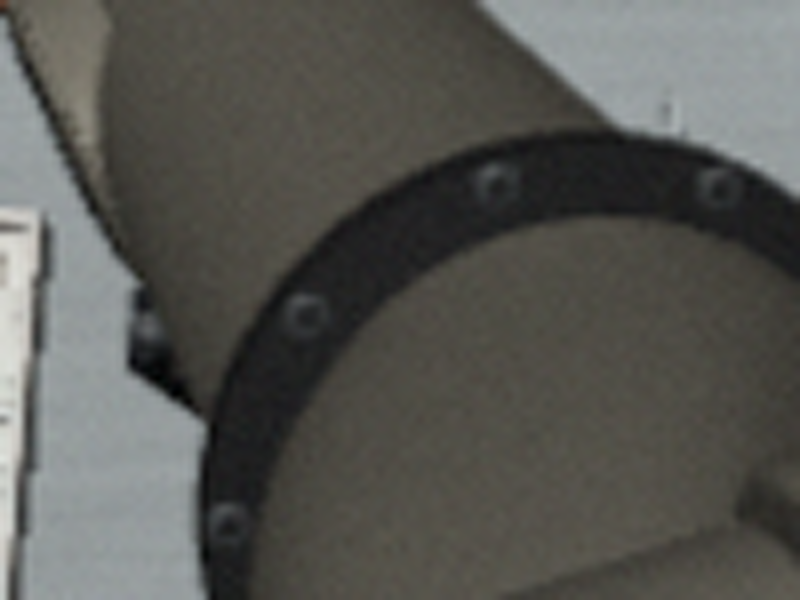

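The first picture is cropped too high: it shows only the cup rim, near (440,560). The top view is blocked by the arm. I'll look lower.

```bash
python3 look.py g4 scene 310 180 410 255
```

```text
8
```

View pics/g4.png

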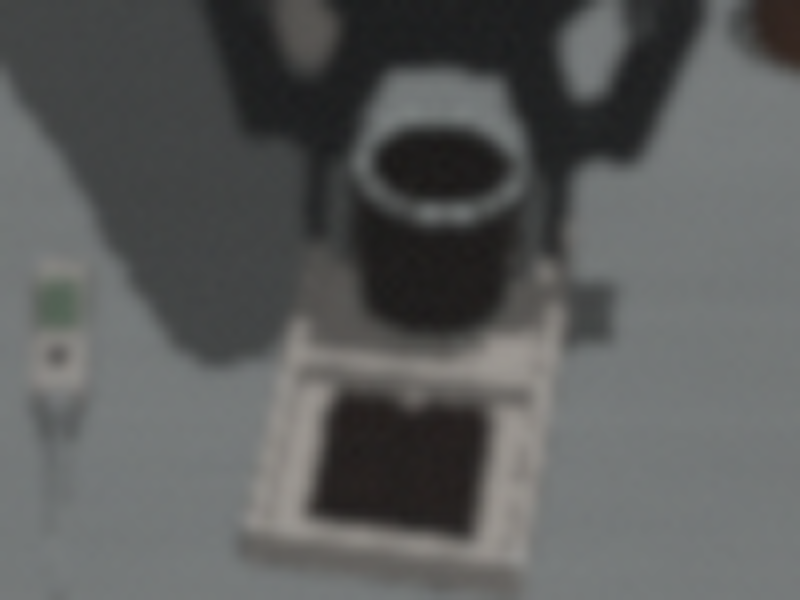

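The cup hangs just above the front section, centred between the walls (cup bottom about (435,320), divider about y=360). I'll lower it in 1 mm steps.

>>> drive_tool(
  slide=[
    [0,0,-1],
    [0,0,-2],
    [0,0,-3],
    [0,0,-3.5],
    [0,0,-4],
    [0,0,-4.5],
    [0,0,-4.5],
  ],
  turn=[
    [0,0,0],
    [0,0,0],
    [0,0,0],
    [0,0,0],
    [0,0,0],
    [0,0,0],
    [0,0,0],
  ],
  gripper=[0,0,0,0,0,0,0],
)

```text
t: 6.45
eef_pos: [0.5796, 0.1031, 0.0187]
tool_rot: [0.475, 0.526, 0.473, -0.523]
contact_force: [0.5, 0.2, -0.5]
gripper_width: 0.533
```

>>> drive_tool(
  slide=[
    [0,0,-0.5],
    [0,0,-1],
    [0,0,-1.5],
    [0,0,-2],
    [0,0,-2],
  ],
  turn=[
    [0,0,0],
    [0,0,0],
    [0,0,0],
    [0,0,0],
    [0,0,0],
  ],
  gripper=[0,0,0,0,0],
)

```text
t: 6.95
eef_pos: [0.5797, 0.103, 0.0174]
tool_rot: [0.475, 0.526, 0.473, -0.523]
contact_force: [-1.9, -0.8, 7.6]
gripper_width: 0.532
```

>>> drive_tool(
  slide=[
    [0,0,0.5],
    [0,0,0.5],
    [0,0,0.5],
    [0,0,0.5],
    [0,0,0.5],
    [0,0,0.5],
  ],
  turn=[
    [0,0,0],
    [0,0,0],
    [0,0,0],
    [0,0,0],
    [0,0,0],
    [0,0,0],
  ],
  gripper=[0.6,0.7,0.8,0.9,0.9,0.9],
)

```text
t: 7.55
eef_pos: [0.5797, 0.1031, 0.0179]
tool_rot: [0.475, 0.526, 0.473, -0.523]
contact_force: [0.1, 0.3, 0.3]
gripper_width: 0.903
```

>>> drive_tool(
  slide=[
    [0,0,15],
    [0,0,35],
    [0,0,65],
    [0,0,100],
    [0,0,130],
    [0,0,150],
  ],
  turn=[
    [0,0,0],
    [0,0,0],
    [0,0,0],
    [0,0,0],
    [0,0,0],
    [0,0,0],
  ],
  gripper=[0.9,0.9,0.9,1,1,1],
)

```text
t: 8.15
eef_pos: [0.5806, 0.1033, 0.1716]
tool_rot: [0.475, 0.528, 0.472, -0.522]
contact_force: [-0.3, 0.1, 0.5]
gripper_width: 0.998
```

```bash
python3 look.py g5 scene 310 130 410 255
```

```text
4
```

View pics/g5.png

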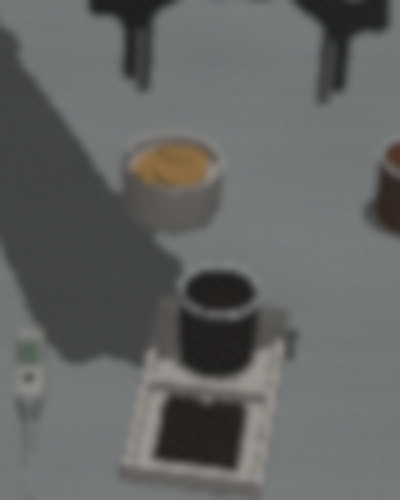

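The dark cup stands upright in its front section at about (218,320), clear of the walls. The milk cup is next.

>>> drive_tool(
  slide=[
    [-15,14,0],
    [-37,34,0],
    [-64,58,0],
    [-91,82,0],
    [-114,103,0],
    [-130,117,0],
    [-137,123,-10],
    [-137,123,-30],
    [-137,123,-50],
    [-137,123,-60],
  ],
  turn=[
    [0,0,0],
    [0,0,0],
    [0,0,0],
    [0,0,0],
    [0,0,0],
    [0,0,0],
    [0,0,0],
    [0,0,0],
    [0,0,0],
    [0,0,0],
  ],
  gripper=[1,1,1,1,1,1,1,1,1,1],
)

```text
t: 9.2
eef_pos: [0.4448, 0.2255, 0.1128]
tool_rot: [0.476, 0.528, 0.471, -0.522]
contact_force: [0.0, 0.0, -0.0]
gripper_width: 0.996
```

```bash
python3 look.py g6 scene 350 80 510 200
```

```text
5
```

View pics/g6.png

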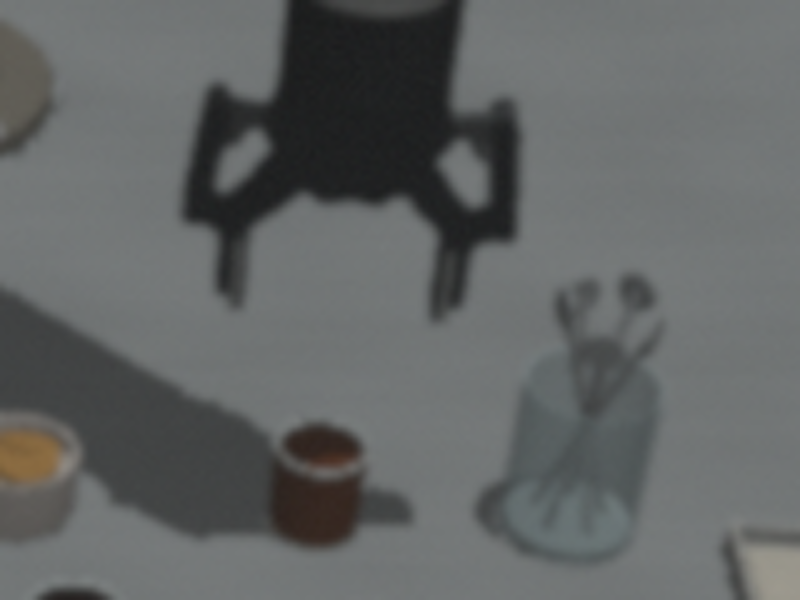

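>>> drive_tool(
  slide=[
    [0,1,-30],
    [0,1,-60],
    [0,1,-85],
    [0,1,-96],
    [0,1,-101],
    [0,1,-101],
    [0,1,-101],
  ],
  turn=[
    [0,0,0],
    [0,0,0],
    [0,0,0],
    [0,0,0],
    [0,0,0],
    [0,0,0],
    [0,0,0],
  ],
  gripper=[1,1,1,1,1,1,1],
)

```text
t: 9.95
eef_pos: [0.4452, 0.2267, 0.0119]
tool_rot: [0.476, 0.528, 0.471, -0.522]
contact_force: [0.8, -0.9, -0.0]
gripper_width: 1.005
```

>>> drive_tool(
  slide=[
    [0,0,0],
    [0,0,0],
    [0,0,0],
    [0,0,0],
    [0,0,0],
    [0,0,0],
    [0,0,0],
    [0,0,0],
  ],
  turn=[
    [0,0,0],
    [0,0,0],
    [0,0,0],
    [0,0,0],
    [0,0,0],
    [0,0,0],
    [0,0,0],
    [0,0,0],
  ],
  gripper=[0,0,0,0,0,0,0,0],
  squeeze=25,
)

```text
t: 10.75
eef_pos: [0.4456, 0.2269, 0.0126]
tool_rot: [0.476, 0.529, 0.471, -0.521]
contact_force: [-0.9, -0.8, 5.9]
gripper_width: 0.533
```

>>> drive_tool(
  slide=[
    [0,0,5],
    [0,0,15],
    [0,0,30],
    [0,0,50],
    [0,0,75],
    [0,0,100],
    [0,0,120],
    [0,0,135],
    [0,0,140],
  ],
  turn=[
    [0,0,0],
    [0,0,0],
    [0,0,0],
    [0,0,0],
    [0,0,0],
    [0,0,0],
    [0,0,0],
    [0,0,0],
    [0,0,0],
  ],
  gripper=[0,0,0,0,0,0,0,0,0],
)

```text
t: 11.65
eef_pos: [0.4464, 0.2274, 0.1549]
tool_rot: [0.476, 0.53, 0.471, -0.52]
contact_force: [0.1, 0.5, -1.3]
gripper_width: 0.533
```

```bash
python3 look.py g7 scene 350 60 510 180
```

```text
5
```

View pics/g7.png

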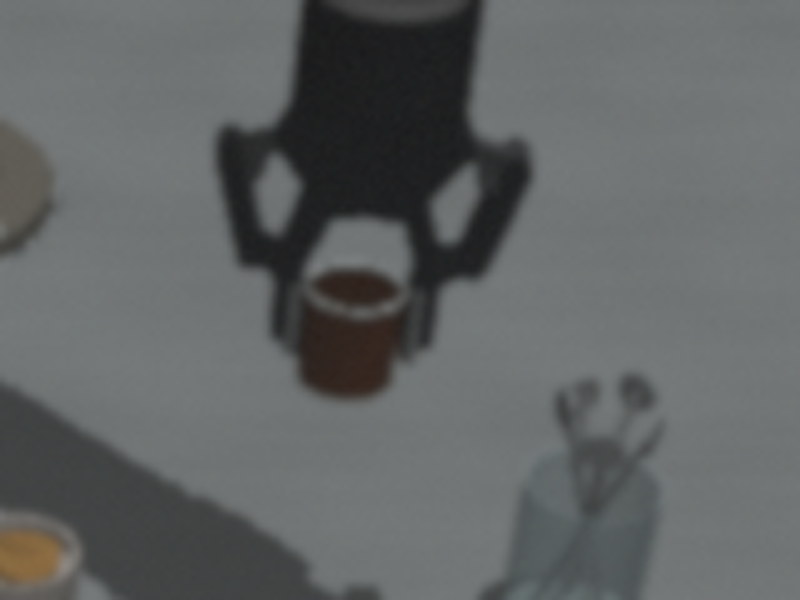

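The milk cup is held upright at about (350,330). The tool has drifted 0.9° in tilt, so I'll correct that on the way to the plate.

>>> drive_tool(
  slide=[
    [10,3,0],
    [30,9,0],
    [56,16,0],
    [82,24,0],
    [103,30,0],
    [115,33,0],
    [118,34,-10],
    [118,34,-30],
    [118,34,-55],
    [118,34,-75],
  ],
  turn=[
    [0,0.003,0],
    [0,0.006,0],
    [-0.004,0.009,0],
    [-0.004,0.012,0],
    [-0.004,0.015,0],
    [-0.004,0.015,0],
    [-0.004,0.015,0],
    [-0.004,0.015,0],
    [-0.004,0.015,0],
    [-0.004,0.015,0],
  ],
  gripper=[0,0,0,0,0,0,0,0,0,0],
)

```text
t: 12.7
eef_pos: [0.5625, 0.2606, 0.0773]
tool_rot: [-0.473, -0.524, -0.474, 0.526]
contact_force: [0.6, -0.1, -0.3]
gripper_width: 0.53
```

>>> drive_tool(
  slide=[
    [2,1,-20],
    [2,1,-38],
    [2,1,-48],
    [2,1,-53],
    [2,1,-54],
    [2,1,-54],
  ],
  turn=[
    [0,0,0],
    [0,0,0],
    [0,0,0],
    [0,0,0],
    [0,0,0],
    [0,0,0],
  ],
  gripper=[0,0,0,0,0,0],
)

```text
t: 13.3
eef_pos: [0.5647, 0.2618, 0.0238]
tool_rot: [-0.474, -0.524, -0.474, 0.526]
contact_force: [0.4, 0.6, -0.5]
gripper_width: 0.53
```

```bash
python3 look.py g8 scene 390 170 490 245
```

```text
8
```

View pics/g8.png

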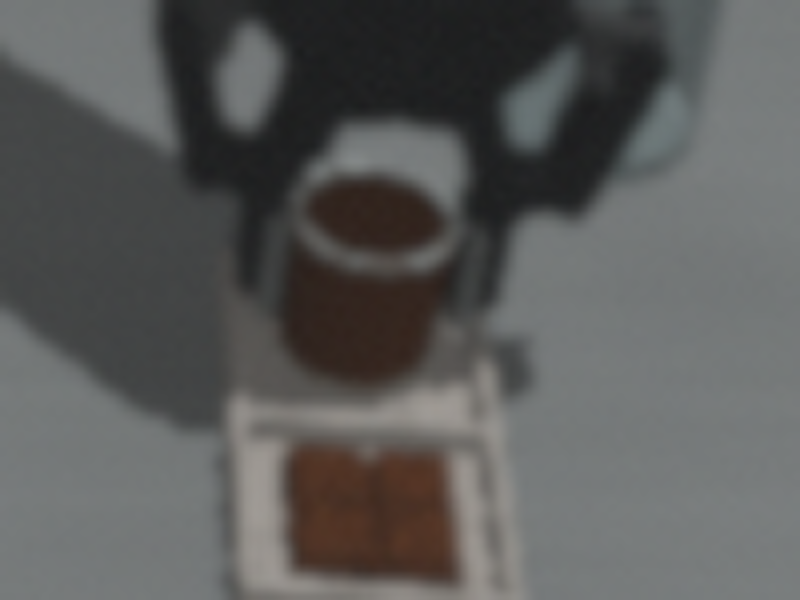

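The milk cup is centred just above its front section (bottom about (360,370), side walls at about x=237 and 490). I'll lower it.

>>> drive_tool(
  slide=[
    [0,0,-1],
    [0,0,-2],
    [0,0,-3],
    [0,0,-4],
    [0,0,-5],
    [0,0,-5.5],
    [0,0,-6],
    [0,0,-6.5],
  ],
  turn=[
    [0,0,0],
    [0,0,0],
    [0,0,0],
    [0,0,0],
    [0,0,0],
    [0,0,0],
    [0,0,0],
    [0,0,0],
  ],
  gripper=[0,0,0,0,0,0,0,0],
)

```text
t: 14.15
eef_pos: [0.5649, 0.2619, 0.0179]
tool_rot: [-0.474, -0.524, -0.474, 0.526]
contact_force: [-2.6, -1.1, 7.4]
gripper_width: 0.531
```

>>> drive_tool(
  slide=[
    [0,0,0],
    [0,0,0],
    [0,0,0],
    [0,0,0],
    [0,0,0],
  ],
  turn=[
    [0,0,0],
    [0,0,0],
    [0,0,0],
    [0,0,0],
    [0,0,0],
  ],
  gripper=[0.6,0.7,0.8,0.9,0.9],
)

```text
t: 14.65
eef_pos: [0.5649, 0.2619, 0.0178]
tool_rot: [-0.474, -0.524, -0.474, 0.526]
contact_force: [0.2, -0.9, -0.2]
gripper_width: 0.903
```

>>> drive_tool(
  slide=[
    [0,0,15],
    [0,0,35],
    [0,0,65],
    [0,0,100],
    [0,0,130],
    [0,0,150],
  ],
  turn=[
    [0,0,0],
    [0,0,0],
    [0,0,0],
    [0,0,0],
    [0,0,0],
    [0,0,0],
  ],
  gripper=[0.9,0.9,0.9,1,1,1],
)

```text
t: 15.25
eef_pos: [0.5658, 0.2625, 0.1718]
tool_rot: [0.474, 0.526, 0.473, -0.524]
contact_force: [-0.3, -0.4, -0.1]
gripper_width: 0.998
```

```bash
python3 look.py g9 scene 390 130 490 255
```

```text
4
```

View pics/g9.png

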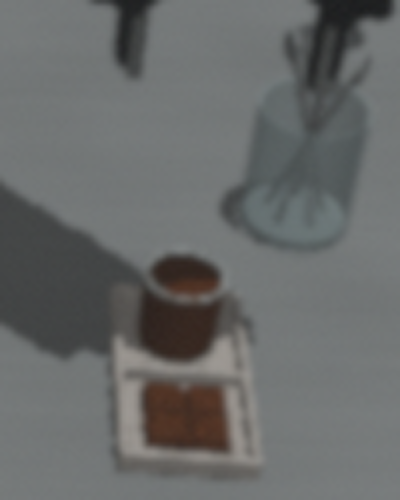

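The milk cup stands upright in its section at about (182,305), and the beaker is untouched. The white cup is next.

>>> drive_tool(
  slide=[
    [-5,-20,0],
    [-13,-60,0],
    [-22,-100,0],
    [-31,-140,0],
    [-39,-180,0],
    [-48,-220,0],
    [-57,-260,0],
    [-66,-300,0],
    [-74,-340,0],
    [-83,-380,0],
  ],
  turn=[
    [0,0,0],
    [0,0,0],
    [0,0,0],
    [0,0,0],
    [0,0,0],
    [0,0,0],
    [0,0,0],
    [0,0,0],
    [0,0,0],
    [0,0,0],
  ],
  gripper=[1,1,1,1,1,1,1,1,1,1],
)

```text
t: 16.3
eef_pos: [0.4826, -0.119, 0.1747]
tool_rot: [0.474, 0.527, 0.473, -0.523]
contact_force: [0.5, 0.2, -0.9]
gripper_width: 0.997
```

>>> drive_tool(
  slide=[
    [-8,-38,0],
    [-16,-77,0],
    [-25,-116,0],
    [-33,-155,0],
    [-41,-190,0],
    [-47,-220,0],
    [-51,-236,-10],
    [-51,-240,-30],
    [-51,-240,-55],
    [-51,-240,-70],
  ],
  turn=[
    [0,0,0],
    [0,0,0],
    [0,0,0],
    [0,0,0],
    [0,0,0],
    [0,0,0],
    [0,0,0],
    [0,0,0],
    [0,0,0],
    [0,0,0],
  ],
  gripper=[1,1,1,1,1,1,1,1,1,1],
)

```text
t: 17.3
eef_pos: [0.4294, -0.359, 0.1031]
tool_rot: [0.473, 0.527, 0.473, -0.524]
contact_force: [-0.3, 0.3, -0.3]
gripper_width: 0.999
```

```bash
python3 look.py g10 scene 100 80 260 200;  python3 look.py g10t top 400 190 540 290
```

```text
5
5
```

View pics/g10.png

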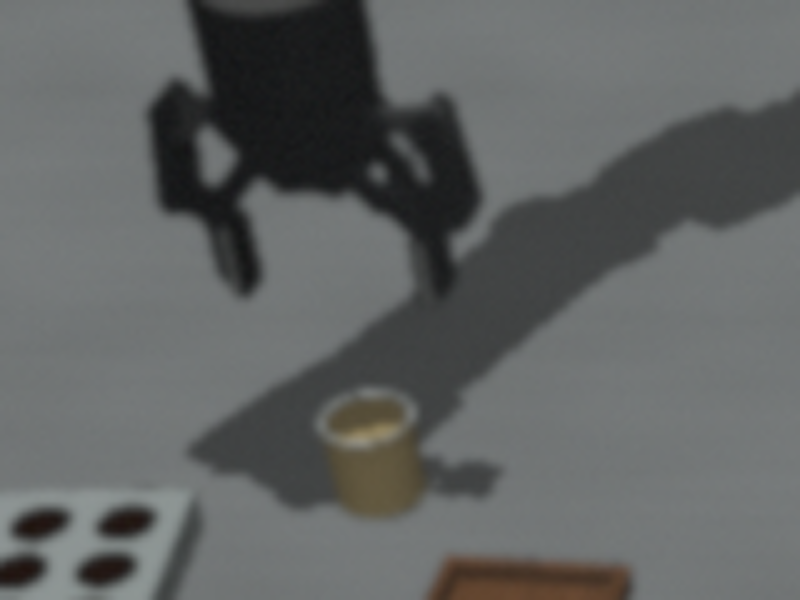

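View pics/g10t.png

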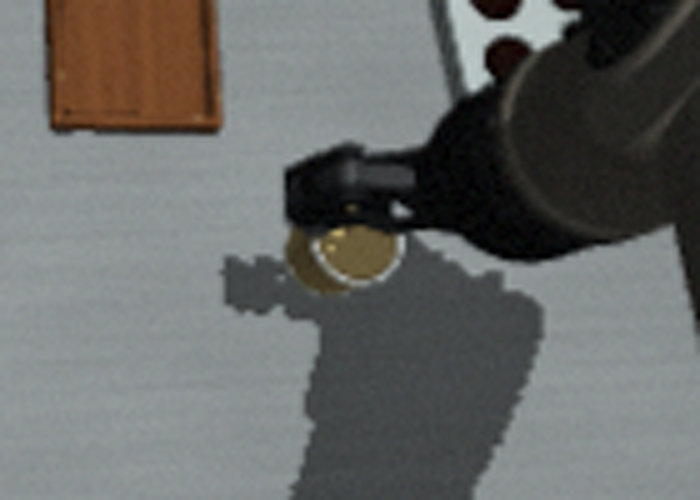

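The white cup, at about (370,455), is aligned below the jaws, with finger tips at x≈240 and 435. I'll descend and grip.

>>> drive_tool(
  slide=[
    [1,0,-30],
    [1,0,-55],
    [1,0,-75],
    [1,0,-86],
    [1,0,-91],
    [1,0,-91],
    [1,0,-91],
  ],
  turn=[
    [0,0,0],
    [0,0,0],
    [0,0,0],
    [0,0,0],
    [0,0,0],
    [0,0,0],
    [0,0,0],
  ],
  gripper=[1,1,1,1,1,1,1],
)

```text
t: 18.1
eef_pos: [0.4305, -0.3587, 0.0127]
tool_rot: [0.473, 0.527, 0.474, -0.524]
contact_force: [0.1, -0.6, 0.6]
gripper_width: 1.002
```

>>> drive_tool(
  slide=[
    [0,0,0],
    [0,0,0],
    [0,0,0],
    [0,0,0],
    [0,0,0],
    [0,0,0],
    [0,0,0],
    [0,0,0],
  ],
  turn=[
    [0,0,0],
    [0,0,0],
    [0,0,0],
    [0,0,0],
    [0,0,0],
    [0,0,0],
    [0,0,0],
    [0,0,0],
  ],
  gripper=[0,0,0,0,0,0,0,0],
  squeeze=25,
)

```text
t: 18.9
eef_pos: [0.4308, -0.359, 0.0133]
tool_rot: [0.473, 0.527, 0.473, -0.524]
contact_force: [-0.2, -0.2, 6.3]
gripper_width: 0.534
```

>>> drive_tool(
  slide=[
    [0,0,5],
    [0,0,15],
    [0,0,30],
    [0,0,50],
    [0,0,75],
    [0,0,100],
    [0,0,120],
    [0,0,135],
    [0,0,140],
  ],
  turn=[
    [0,0,0],
    [0,0,0],
    [0,0,0],
    [0,0,0],
    [0,0,0],
    [0,0,0],
    [0,0,0],
    [0,0,0],
    [0,0,0],
  ],
  gripper=[0,0,0,0,0,0,0,0,0],
)

```text
t: 19.8
eef_pos: [0.4318, -0.3597, 0.1562]
tool_rot: [0.474, 0.528, 0.472, -0.524]
contact_force: [-0.3, -0.3, -0.5]
gripper_width: 0.531
```

```bash
python3 look.py g11 scene 100 60 260 180
```

```text
5
```

View pics/g11.png

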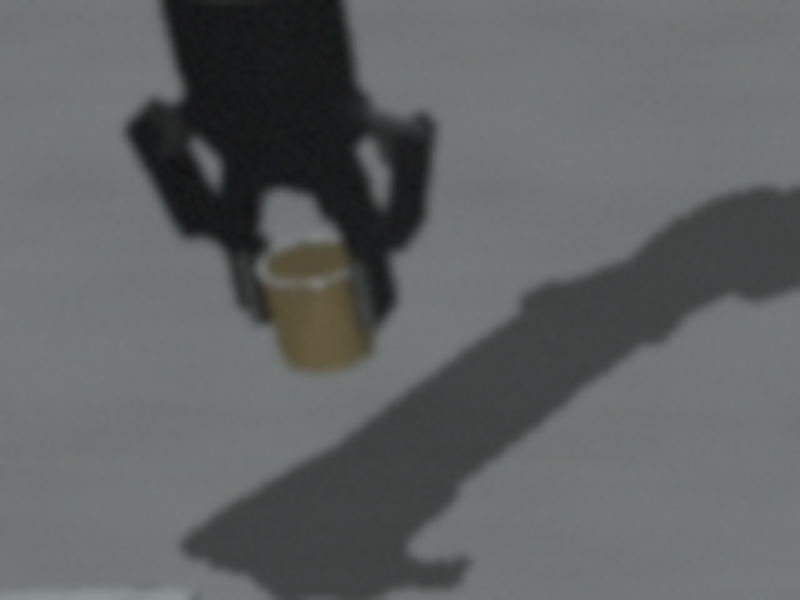

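The white cup is held upright at about (315,310). I'll carry it to its plate.

>>> drive_tool(
  slide=[
    [7,14,0],
    [22,45,0],
    [39,80,0],
    [57,116,0],
    [75,152,0],
    [93,188,0],
    [110,223,0],
    [124,250,0],
    [133,269,0],
    [136,275,0],
  ],
  turn=[
    [0,0.005,0],
    [0,0.005,0],
    [0,0.005,0],
    [0,0.005,0],
    [0,0.005,0],
    [0,0.005,0],
    [0,0.005,0],
    [0,0.005,0],
    [0,0.005,0],
    [0,0.005,0],
  ],
  gripper=[0,0,0,0,0,0,0,0,0,0],
)

```text
t: 20.85
eef_pos: [0.5681, -0.0815, 0.1553]
tool_rot: [0.473, 0.525, 0.475, -0.524]
contact_force: [0.2, 0.4, -0.6]
gripper_width: 0.531
```

>>> drive_tool(
  slide=[
    [0,-2,-20],
    [0,-2,-45],
    [0,-2,-70],
    [0,-2,-95],
    [0,-2,-112],
    [0,-2,-122],
    [0,-2,-128],
    [0,-2,-132],
    [0,-2,-132],
  ],
  turn=[
    [0,0,0],
    [0,0,0],
    [0,0,0],
    [0,0,0],
    [0,0,0],
    [0,0,0],
    [0,0,0],
    [0,0,0],
    [0,0,0],
  ],
  gripper=[0,0,0,0,0,0,0,0,0],
)

```text
t: 21.75
eef_pos: [0.5682, -0.0837, 0.0234]
tool_rot: [0.473, 0.525, 0.475, -0.524]
contact_force: [-0.9, -0.2, -0.2]
gripper_width: 0.532
```

```bash
python3 look.py g12 scene 230 175 330 250
```

```text
8
```

View pics/g12.png

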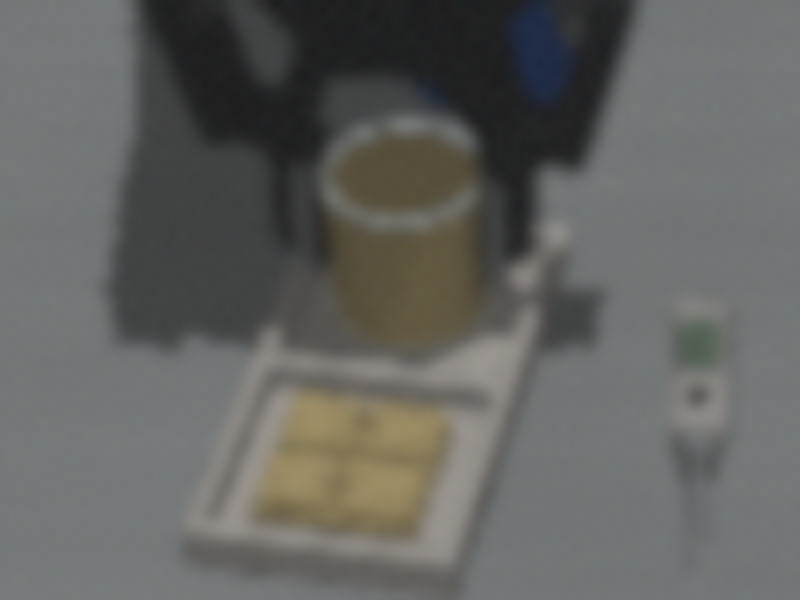

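The white cup is centred above its front section (bottom about (405,345)). I'll lower it.

>>> drive_tool(
  slide=[
    [0,0,-1],
    [0,0,-2],
    [0,0,-3],
    [0,0,-4],
    [0,0,-4.5],
    [0,0,-5],
    [0,0,-5.5],
    [0,0,-6],
  ],
  turn=[
    [0,0,0],
    [0,0,0],
    [0,0,0],
    [0,0,0],
    [0,0,0],
    [0,0,0],
    [0,0,0],
    [0,0,0],
  ],
  gripper=[0,0,0,0,0,0,0,0],
)

```text
t: 22.6
eef_pos: [0.5684, -0.0836, 0.0183]
tool_rot: [0.474, 0.525, 0.475, -0.524]
contact_force: [-3.2, 0.6, 10.9]
gripper_width: 0.534
```

>>> drive_tool(
  slide=[
    [0,0,0.5],
    [0,0,0.5],
    [0,0,0.5],
    [0,0,0.5],
    [0,0,0.5],
  ],
  turn=[
    [0,0,0],
    [0,0,0],
    [0,0,0],
    [0,0,0],
    [0,0,0],
  ],
  gripper=[0.6,0.7,0.8,0.9,0.9],
)

```text
t: 23.1
eef_pos: [0.5684, -0.0836, 0.0187]
tool_rot: [0.474, 0.525, 0.475, -0.524]
contact_force: [0.4, -0.0, 0.1]
gripper_width: 0.901
```

>>> drive_tool(
  slide=[
    [0,0,15],
    [0,0,35],
    [0,0,65],
    [0,0,105],
    [0,0,150],
    [0,0,180],
    [0,0,190],
  ],
  turn=[
    [0,0,0],
    [0,0,0],
    [0,0,0],
    [0,0,0],
    [0,0,0],
    [0,0,0],
    [0,0,0],
  ],
  gripper=[0.9,0.9,0.9,1,1,1,1],
)

```text
t: 23.8
eef_pos: [0.5704, -0.0838, 0.2138]
tool_rot: [0.475, 0.527, 0.473, -0.522]
contact_force: [0.6, 0.2, 0.3]
gripper_width: 1.0
```

```bash
python3 look.py g13 scene 230 130 330 255
```

```text
4
```

View pics/g13.png

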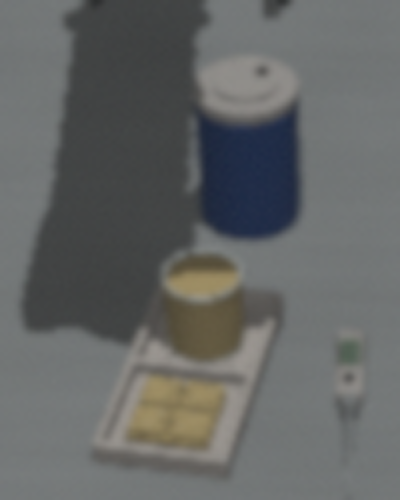

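The white cup stands upright in its section at about (203,305). The tumbler is next.

>>> drive_tool(
  slide=[
    [-15,2,0],
    [-40,6,0],
    [-70,10,0],
    [-98,14,0],
    [-118,17,0],
    [-125,17,-15],
    [-125,17,-40],
    [-125,17,-65],
    [-125,17,-80],
    [-125,17,-85],
  ],
  turn=[
    [0,0.007,0],
    [0,0.007,0],
    [0,0.007,0],
    [0,0.007,0],
    [0,0.007,0],
    [0,0.007,0],
    [0,0.007,0],
    [0,0.007,0],
    [0,0.007,0],
    [0,0.007,0],
  ],
  gripper=[1,1,1,1,1,1,1,1,1,1],
)

```text
t: 24.85
eef_pos: [0.442, -0.0666, 0.1258]
tool_rot: [-0.472, -0.524, -0.476, 0.525]
contact_force: [0.2, 0.3, 0.7]
gripper_width: 1.001
```

```bash
python3 look.py g14 scene 230 80 370 205
```

```text
4
```

View pics/g14.png

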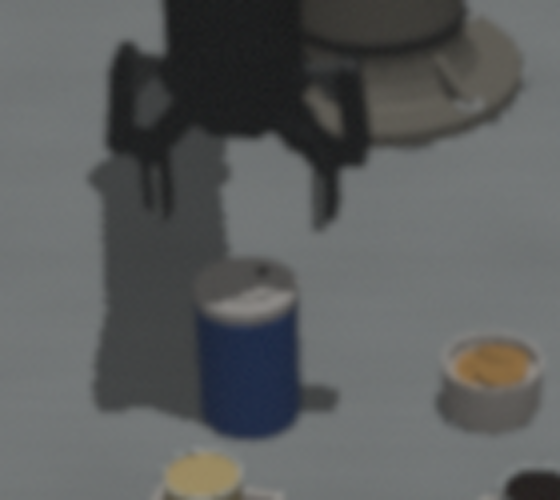

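The tumbler (lid about (246,285)) is centred below the jaws, whose inner faces are at x≈170 and 315. I'll descend.

>>> drive_tool(
  slide=[
    [2,0,-15],
    [2,0,-35],
    [2,0,-55],
    [2,0,-72],
    [2,0,-82],
    [2,0,-84],
    [2,0,-84],
  ],
  turn=[
    [0,0,0],
    [0,0,0],
    [0,0,0],
    [0,0,0],
    [0,0,0],
    [0,0,0],
    [0,0,0],
  ],
  gripper=[1,1,1,1,1,1,1],
)

```text
t: 25.6
eef_pos: [0.4446, -0.0666, 0.0424]
tool_rot: [-0.472, -0.524, -0.476, 0.525]
contact_force: [1.3, 0.6, 0.9]
gripper_width: 1.007
```

>>> drive_tool(
  slide=[
    [0,0,0],
    [0,0,0],
    [0,0,0],
    [0,0,0],
    [0,0,0],
    [0,0,0],
    [0,0,0],
  ],
  turn=[
    [0,0,0],
    [0,0,0],
    [0,0,0],
    [0,0,0],
    [0,0,0],
    [0,0,0],
    [0,0,0],
  ],
  gripper=[0,0,0,0,0,0,0],
  squeeze=35,
)

```text
t: 26.3
eef_pos: [0.4452, -0.0667, 0.0434]
tool_rot: [-0.473, -0.524, -0.476, 0.525]
contact_force: [-1.1, 0.2, 5.4]
gripper_width: 0.717
```

>>> drive_tool(
  slide=[
    [0,0,5],
    [0,0,15],
    [0,0,30],
    [0,0,50],
    [0,0,70],
    [0,0,90],
    [0,0,105],
    [0,0,115],
    [0,0,120],
  ],
  turn=[
    [0,0,0],
    [0,0,0],
    [0,0,0],
    [0,0,0],
    [0,0,0],
    [0,0,0],
    [0,0,0],
    [0,0,0],
    [0,0,0],
  ],
  gripper=[0,0,0,0,0,0,0,0,0],
)

```text
t: 27.2
eef_pos: [0.4456, -0.0667, 0.1647]
tool_rot: [0.473, 0.525, 0.475, -0.524]
contact_force: [-1.0, 0.7, -1.9]
gripper_width: 0.719
```

```bash
python3 look.py g15 scene 230 60 370 185
```

```text
4
```

View pics/g15.png

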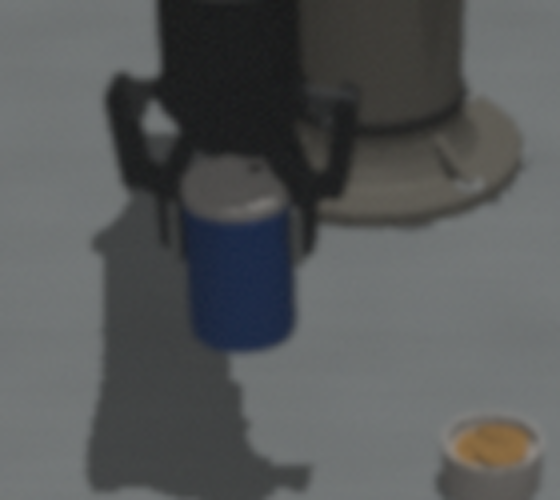

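The tumbler is held upright at about (240,270). I'll carry it to the tray's rear section.

>>> drive_tool(
  slide=[
    [8,-9,0],
    [25,-28,0],
    [47,-52,0],
    [71,-79,0],
    [96,-107,0],
    [121,-135,0],
    [145,-161,0],
    [165,-184,0],
    [179,-199,0],
    [186,-207,0],
  ],
  turn=[
    [0,0,0],
    [0,0,0],
    [0,0,0],
    [0,0,0],
    [0,0,0],
    [0,0,0],
    [0,0,0],
    [0,0,0],
    [0,0,0],
    [0,0,0],
  ],
  gripper=[0,0,0,0,0,0,0,0,0,0],
)

```text
t: 28.25
eef_pos: [0.632, -0.2764, 0.1629]
tool_rot: [-0.472, -0.525, -0.475, 0.525]
contact_force: [0.9, 1.1, -1.3]
gripper_width: 0.722
```

>>> drive_tool(
  slide=[
    [0,2,-15],
    [0,2,-35],
    [0,2,-55],
    [0,2,-75],
    [0,2,-90],
    [0,2,-101],
    [0,2,-107],
    [0,2,-108],
    [0,2,-108],
  ],
  turn=[
    [0,0,0],
    [0,0,0],
    [0,0,0],
    [0,0,0],
    [0,0,0],
    [0,0,0],
    [0,0,0],
    [0,0,0],
    [0,0,0],
  ],
  gripper=[0,0,0,0,0,0,0,0,0],
)

```text
t: 29.15
eef_pos: [0.6324, -0.2744, 0.0554]
tool_rot: [-0.473, -0.525, -0.475, 0.525]
contact_force: [-0.6, 0.3, -0.8]
gripper_width: 0.717
```

```bash
python3 look.py g16 scene 140 150 260 255; python3 look.py g16t top 390 130 490 230
```

```text
5
6
```

View pics/g16.png

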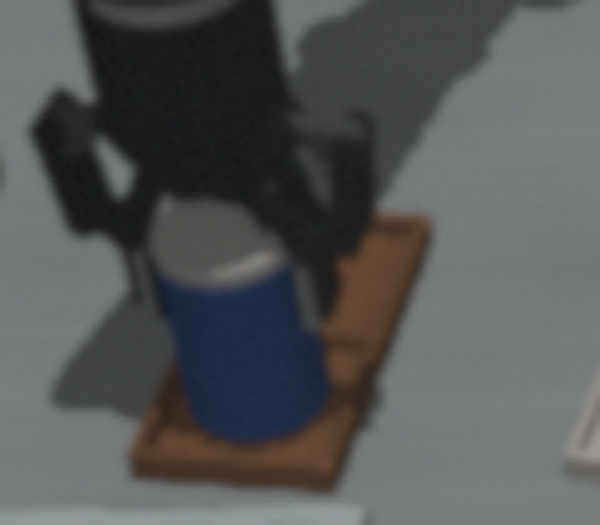

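View pics/g16t.png

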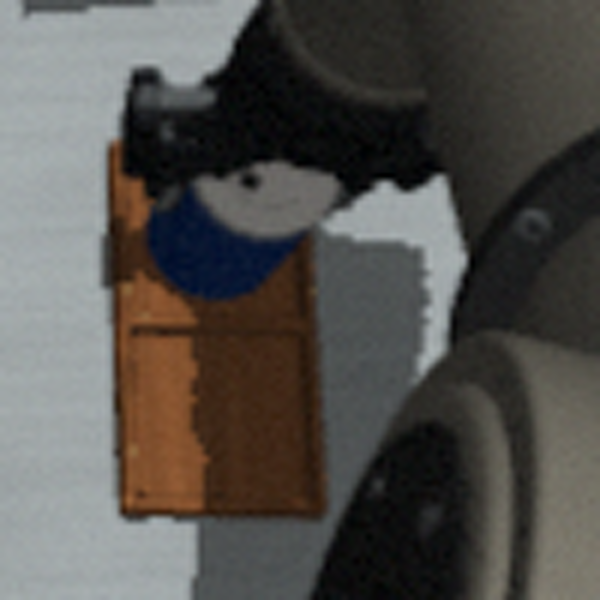

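```bash
python3 - <<'E'
from h import *
for c in [(.6305,-.2739),(.6324,-.2744)]:
    th=np.linspace(0,2*np.pi,200);P=[(c[0]+.031*np.cos(a),c[1]+.031*np.sin(a),.012) for a in th]
    t=np.array([proj("top",p) for p in P]);s=np.array([proj("scene",p) for p in P])
    tz=(t-[390,130]+.5)*6-.5; sz=(s-[140,150]+.5)*5-.5
    print("top circle x",tz[:,0].min(),tz[:,0].max(),"ymax",tz[:,1].max(),"scene x",sz[:,0].min(),sz[:,0].max(),"ymax",sz[:,1].max())
E
```

```text
top circle x 142.51633832429286 278.6579961583791 ymax 304.9495451665785 scene x 190.64012994869398 334.8378010370764 ymax 451.2026860241368
top circle x 143.14315506967887 279.22464985218767 ymax 300.89435186899817 scene x 188.4481319439767 332.8519912341106 ymax 454.2471068186806
```

The tumbler sits inside the rear section in both views. Its base edge in the top view is at (148..,300), against a predicted (143,301), so it is within about 2 mm. I'll lower it.

>>> drive_tool(
  slide=[
    [0,0,-1],
    [0,0,-2],
    [0,0,-3],
    [0,0,-4],
    [0,0,-5],
    [0,0,-5.5],
    [0,0,-6],
    [0,0,-6.5],
  ],
  turn=[
    [0,0,0],
    [0,0,0],
    [0,0,0],
    [0,0,0],
    [0,0,0],
    [0,0,0],
    [0,0,0],
    [0,0,0],
  ],
  gripper=[0,0,0,0,0,0,0,0],
)

```text
t: 30.05
eef_pos: [0.6327, -0.2746, 0.0495]
tool_rot: [-0.473, -0.525, -0.474, 0.525]
contact_force: [-1.6, 0.7, 2.5]
gripper_width: 0.716
```

>>> drive_tool(
  slide=[
    [0,0,-0.5],
    [0,0,-1],
    [0,0,-1],
    [0,0,-1],
  ],
  turn=[
    [0,0,0],
    [0,0,0],
    [0,0,0],
    [0,0,0],
  ],
  gripper=[0,0,0,0],
)

```text
t: 30.45
eef_pos: [0.6328, -0.2747, 0.0495]
tool_rot: [-0.473, -0.525, -0.474, 0.525]
contact_force: [-3.2, 1.0, 6.2]
gripper_width: 0.716
```

Contact is confirmed, with z steady while the force rises. I'll release.

>>> drive_tool(
  slide=[
    [0,0,0],
    [0,0,0],
    [0,0,0],
    [0,0,0],
    [0,0,0],
  ],
  turn=[
    [0,0,0],
    [0,0,0],
    [0,0,0],
    [0,0,0],
    [0,0,0],
  ],
  gripper=[0.78,0.85,0.92,1,1],
)

```text
t: 30.95
eef_pos: [0.6328, -0.2747, 0.0494]
tool_rot: [-0.473, -0.525, -0.474, 0.525]
contact_force: [-0.1, -0.1, 1.0]
gripper_width: 1.003
```

>>> drive_tool(
  slide=[
    [0,0,10],
    [0,0,25],
    [0,0,45],
    [0,0,70],
    [0,0,100],
    [0,0,130],
    [0,0,150],
  ],
  turn=[
    [0,0,0],
    [0,0,0],
    [0,0,0],
    [0,0,0],
    [0,0,0],
    [0,0,0],
    [0,0,0],
  ],
  gripper=[1,1,1,1,1,1,1],
)

```text
t: 31.65
eef_pos: [0.6339, -0.2751, 0.2038]
tool_rot: [0.474, 0.526, 0.473, -0.524]
contact_force: [0.3, -0.0, -1.0]
gripper_width: 0.995
```

```bash
python3 look.py g17 scene 140 150 260 255
```

```text
5
```

View pics/g17.png

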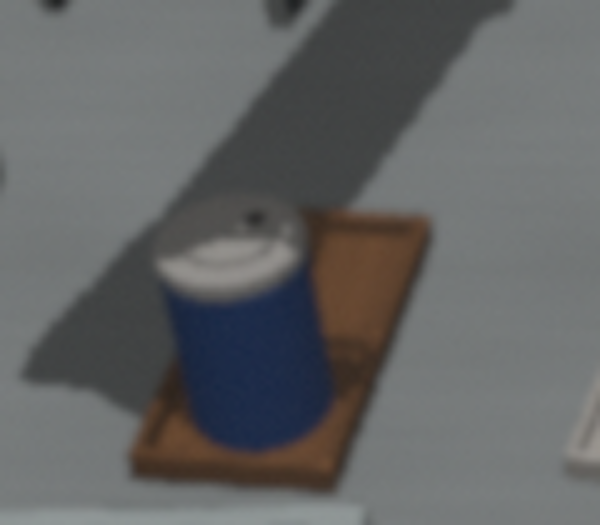

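The tumbler stands upright and flat in the rear section at about (245,320). The cracker dish is next.

>>> drive_tool(
  slide=[
    [-10,18,0],
    [-30,53,0],
    [-51,90,0],
    [-72,128,0],
    [-93,166,0],
    [-114,204,0],
    [-135,241,0],
    [-156,279,0],
    [-174,311,0],
    [-188,336,0],
  ],
  turn=[
    [0,0.003,0],
    [0,0.003,0],
    [0,0.003,0],
    [0,0.003,0],
    [0,0.003,0],
    [0,0.003,0],
    [0,0.003,0],
    [0,0.003,0],
    [0,0.003,0],
    [0,0.003,0],
  ],
  gripper=[1,1,1,1,1,1,1,1,1,1],
)

```text
t: 32.7
eef_pos: [0.4463, 0.0623, 0.2082]
tool_rot: [0.476, 0.526, 0.472, -0.523]
contact_force: [-0.0, 0.7, -0.3]
gripper_width: 0.997
```

>>> drive_tool(
  slide=[
    [-5,8,0],
    [-9,15,-10],
    [-11,18.5,-30],
    [-11,18.5,-55],
    [-11,18.5,-80],
    [-11,18.5,-105],
    [-11,18.5,-122],
    [-11,18.5,-130],
    [-11,18.5,-130],
  ],
  turn=[
    [0,0.007,0],
    [0,0.007,0],
    [0,0.007,0],
    [0,0.007,0],
    [0,0.007,0],
    [0,0.007,0],
    [0,0.007,0],
    [0,0.007,0],
    [0,0.007,0],
  ],
  gripper=[1,1,1,1,1,1,1,1,1],
)

```text
t: 33.6
eef_pos: [0.435, 0.0798, 0.0772]
tool_rot: [-0.473, -0.524, -0.474, 0.526]
contact_force: [0.3, 0.6, 0.5]
gripper_width: 0.999
```

```bash
python3 look.py g18 scene 300 90 420 195; python3 look.py g18t top 230 190 350 290
```

```text
5
6
```

View pics/g18.png

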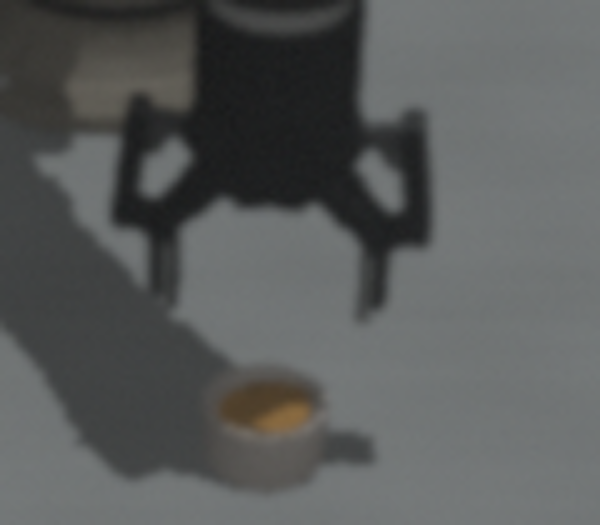

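View pics/g18t.png

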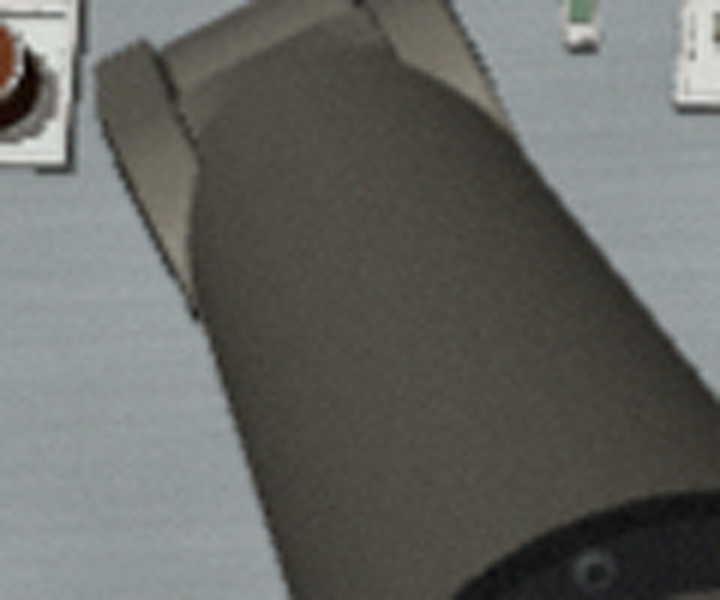

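The dish (rim about (266,400)) is centred below the fingers, whose inner faces are at x≈178 and 360. I'll descend.

>>> drive_tool(
  slide=[
    [0,1,-15],
    [0,1,-35],
    [0,1,-52],
    [0,1,-63],
    [0,1,-69],
    [0,1,-70],
    [0,1,-70],
  ],
  turn=[
    [0,0,0],
    [0,0,0],
    [0,0,0],
    [0,0,0],
    [0,0,0],
    [0,0,0],
    [0,0,0],
  ],
  gripper=[1,1,1,1,1,1,1],
)

```text
t: 34.4
eef_pos: [0.4364, 0.0816, 0.009]
tool_rot: [-0.474, -0.525, -0.473, 0.525]
contact_force: [-0.7, -0.2, -1.3]
gripper_width: 1.0
```

>>> drive_tool(
  slide=[
    [0,0,0],
    [0,0,0],
    [0,0,0],
    [0,0,0],
    [0,0,0],
    [0,0,0],
    [0,0,0],
  ],
  turn=[
    [0,0,0],
    [0,0,0],
    [0,0,0],
    [0,0,0],
    [0,0,0],
    [0,0,0],
    [0,0,0],
  ],
  gripper=[0,0,0,0,0,0,0],
  squeeze=35,
)

```text
t: 35.1
eef_pos: [0.4369, 0.0816, 0.0098]
tool_rot: [0.474, 0.525, 0.473, -0.525]
contact_force: [-1.0, -0.4, 6.7]
gripper_width: 0.717
```

>>> drive_tool(
  slide=[
    [0,0,4],
    [0,0,10],
    [0,0,22],
    [0,0,40],
    [0,0,60],
    [0,0,75],
    [0,0,85],
    [0,0,85],
  ],
  turn=[
    [0,0,0],
    [0,0,0],
    [0,0,0],
    [0,0,0],
    [0,0,0],
    [0,0,0],
    [0,0,0],
    [0,0,0],
  ],
  gripper=[0,0,0,0,0,0,0,0],
)

```text
t: 35.9
eef_pos: [0.4379, 0.0818, 0.0964]
tool_rot: [0.475, 0.526, 0.473, -0.524]
contact_force: [-0.3, 0.4, -0.5]
gripper_width: 0.713
```

```bash
python3 look.py g19 scene 310 90 410 165
```

```text
8
```

View pics/g19.png

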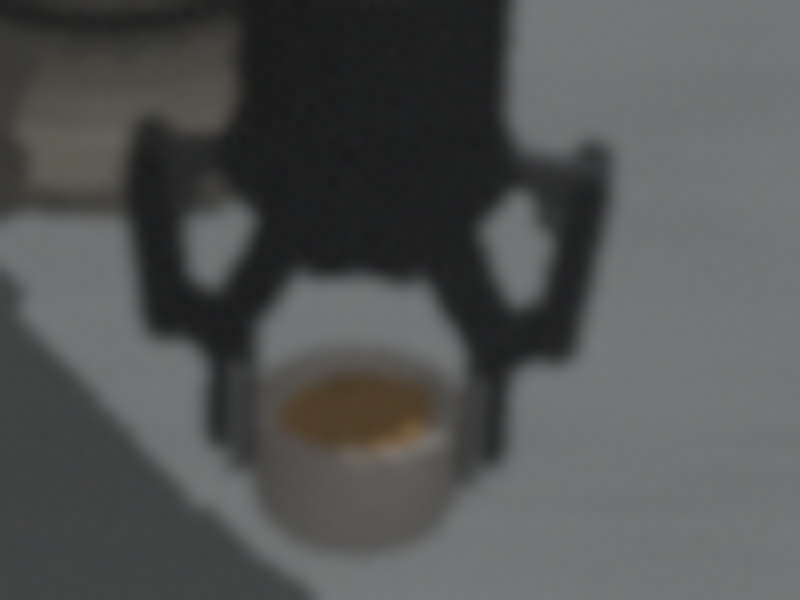

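The dish is held level by its upper wall (rim about (355,410)), with the finger tips well above its foot. I'll carry it to the tray's front section.

>>> drive_tool(
  slide=[
    [4,-14,5],
    [14,-46,15],
    [26,-84,20],
    [38,-124,20],
    [51,-164,20],
    [63,-204,20],
    [75,-244,20],
    [87,-282,20],
    [96,-312,20],
    [103,-334,20],
  ],
  turn=[
    [0,0.006,0],
    [0,0.006,0],
    [0,0.006,0],
    [0,0.006,0],
    [0,0.006,0],
    [0,0.006,0],
    [0,0.006,0],
    [0,0.006,0],
    [0,0.006,0],
    [0,0.006,0],
  ],
  gripper=[0,0,0,0,0,0,0,0,0,0],
)

```text
t: 36.95
eef_pos: [0.5396, -0.2549, 0.1141]
tool_rot: [-0.472, -0.524, -0.474, 0.527]
contact_force: [0.5, 0.6, -0.9]
gripper_width: 0.712
```

>>> drive_tool(
  slide=[
    [3,-6,0],
    [5,-11,0],
    [5.5,-13,-5],
    [5.5,-13,-20],
    [5.5,-13,-38],
    [5.5,-13,-56],
    [5.5,-13,-70],
    [5.5,-13,-78],
    [5.5,-13,-80],
    [5.5,-13,-80],
  ],
  turn=[
    [0,0,0],
    [0,0,0],
    [0,0,0],
    [0,0,0],
    [0,0,0],
    [0,0,0],
    [0,0,0],
    [0,0,0],
    [0,0,0],
    [0,0,0],
  ],
  gripper=[0,0,0,0,0,0,0,0,0,0],
)

```text
t: 37.95
eef_pos: [0.5452, -0.2677, 0.034]
tool_rot: [-0.472, -0.524, -0.474, 0.527]
contact_force: [-0.8, -0.3, -0.6]
gripper_width: 0.714
```

```bash
python3 look.py g20 scene 140 140 260 245; python3 look.py g20t top 390 130 490 230
```

```text
5
6
```

View pics/g20.png

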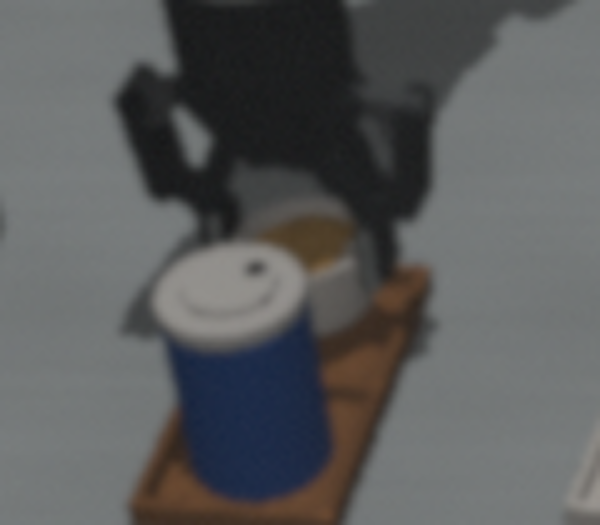

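View pics/g20t.png

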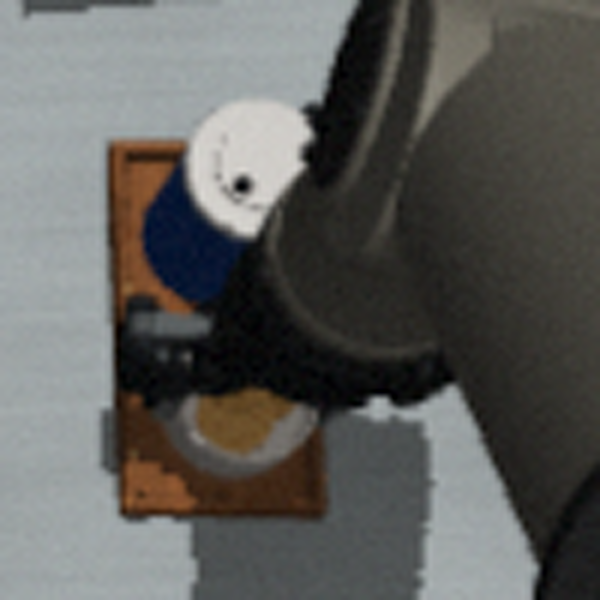

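```bash
python3 - <<'E'
from h import *
c=(.545,-.268)
th=np.linspace(0,2*np.pi,200)
for z in (.060,.042):
    P=[(c[0]+.031*np.cos(a),c[1]+.031*np.sin(a),z) for a in th]
    t=np.array([proj("top",p) for p in P]);tz=(t-[390,130]+.5)*6-.5
    s=np.array([proj("scene",p) for p in P]);sz=(s-[140,140]+.5)*5-.5
    print(z,"top x",tz[:,0].min(),tz[:,0].max(),"ymax",tz[:,1].max(),"scene x",sz[:,0].min(),sz[:,0].max())
E
```

```text
0.06 top x 175.43378636596435 320.7258125644314 ymax 463.5163780716152 scene x 230.85901857015782 370.1367746541659
0.042 top x 165.88070640099784 308.71020430386443 ymax 473.4497588751316 scene x 237.34122116529204 375.26598977071444
```

Both pictures show the dish over the front section. In the top view its rim bottom is at y≈478 against 463 predicted, so it sits about 6 mm forward of the TCP. I'll shift it 5 mm to the rear and check again.

>>> drive_tool(
  slide=[
    [1,0,0],
    [2.5,0,0],
    [4,0,0],
    [5,0,0],
    [5,0,-4],
    [5,0,-8],
    [5,0,-10],
    [5,0,-10],
  ],
  turn=[
    [0,0,0],
    [0,0,0],
    [0,0,0],
    [0,0,0],
    [0,0,0],
    [0,0,0],
    [0,0,0],
    [0,0,0],
  ],
  gripper=[0,0,0,0,0,0,0,0],
)

```text
t: 38.85
eef_pos: [0.5502, -0.2679, 0.0241]
tool_rot: [-0.472, -0.524, -0.474, 0.527]
contact_force: [-0.3, 0.3, -1.7]
gripper_width: 0.704
```

```bash
python3 look.py g21 scene 160 140 260 215; python3 look.py g21t top 390 130 490 230; python3 - <<'E'
from h import *
c=(.545,-.268)
th=np.linspace(0,2*np.pi,200)
for z in (.052,.0495):
    P=[(c[0]+.031*np.cos(a),c[1]+.031*np.sin(a),z) for a in th]
    t=np.array([proj("top",p) for p in P]);tz=(t-[390,130]+.5)*6-.5
    print(z,"top x",tz[:,0].min(),tz[:,0].max(),"ymax",tz[:,1].max())
E
```

```text
8
6
0.052 top x 171.14780520600755 315.3349711919093 ymax 467.9733184483495
0.0495 top x 169.82170946439794 313.6670444584396 ymax 469.3521982044391
```

View pics/g21.png

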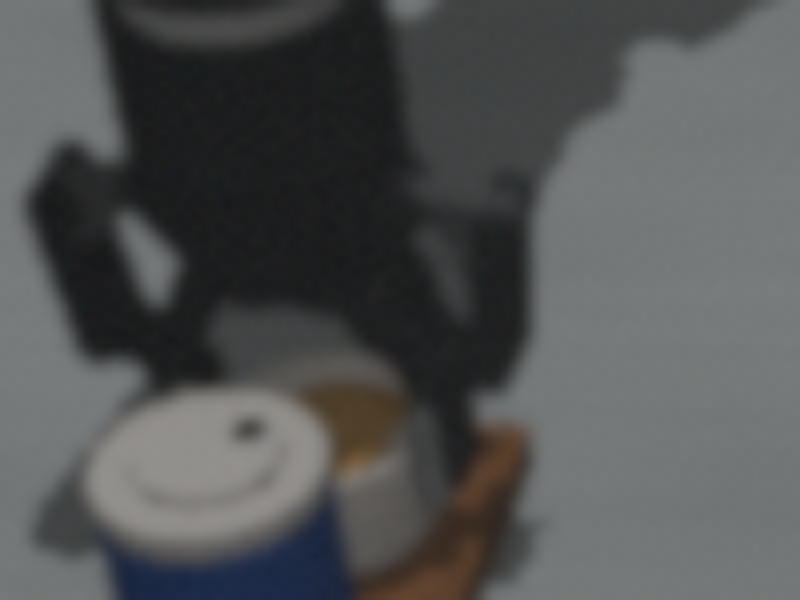

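View pics/g21t.png

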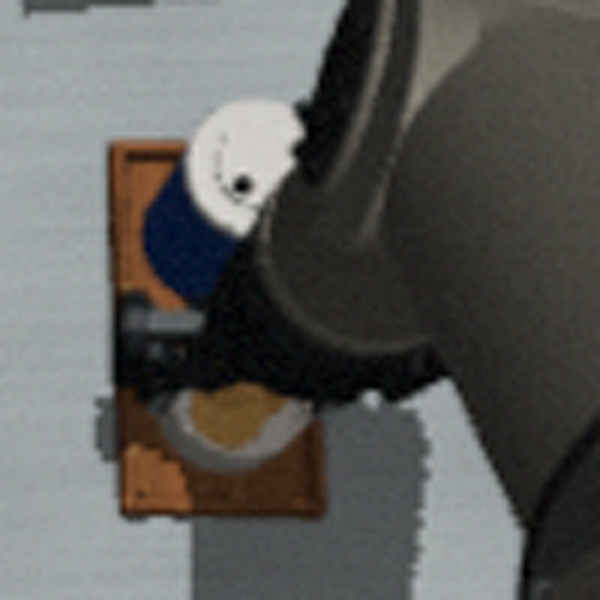

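The dish is now central in the front section (rim bottom y≈471, consistent with x≈0.544). The gripper body is clear of the tumbler. I'll lower it.

>>> drive_tool(
  slide=[
    [0,0,-1],
    [0,0,-2],
    [0,0,-3],
    [0,0,-4],
    [0,0,-5],
    [0,0,-6],
    [0,0,-7],
    [0,0,-7.5],
  ],
  turn=[
    [0,0,0],
    [0,0,0],
    [0,0,0],
    [0,0,0],
    [0,0,0],
    [0,0,0],
    [0,0,0],
    [0,0,0],
  ],
  gripper=[0,0,0,0,0,0,0,0],
)

```text
t: 39.75
eef_pos: [0.5505, -0.2681, 0.017]
tool_rot: [-0.472, -0.524, -0.474, 0.527]
contact_force: [-0.2, -0.5, -1.3]
gripper_width: 0.71
```

>>> drive_tool(
  slide=[
    [0,0,-0.5],
    [0,0,-1],
    [0,0,-1.5],
    [0,0,-2],
    [0,0,-2],
  ],
  turn=[
    [0,0,0],
    [0,0,0],
    [0,0,0],
    [0,0,0],
    [0,0,0],
  ],
  gripper=[0,0,0,0,0],
)

```text
t: 40.25
eef_pos: [0.5504, -0.2681, 0.0159]
tool_rot: [-0.472, -0.524, -0.474, 0.527]
contact_force: [-3.8, 0.2, 7.7]
gripper_width: 0.708
```

>>> drive_tool(
  slide=[
    [0,0,0],
    [0,0,0],
    [0,0,0],
    [0,0,0],
    [0,0,0],
  ],
  turn=[
    [0,0,0],
    [0,0,0],
    [0,0,0],
    [0,0,0],
    [0,0,0],
  ],
  gripper=[0.78,0.85,0.92,1,1],
)

```text
t: 40.75
eef_pos: [0.5504, -0.268, 0.0158]
tool_rot: [-0.472, -0.524, -0.474, 0.527]
contact_force: [-0.2, -0.2, -0.3]
gripper_width: 1.0
```

>>> drive_tool(
  slide=[
    [0,0,8],
    [0,0,20],
    [0,0,40],
    [0,0,65],
    [0,0,95],
    [0,0,125],
    [-10,0,155],
    [-20,0,175],
  ],
  turn=[
    [0,0,0],
    [0,0,0],
    [0,0,0],
    [0,0,0],
    [0,0,0],
    [0,0,0],
    [0,0,0],
    [0,0,0],
  ],
  gripper=[1,1,1,1,1,1,1,1],
)

```text
t: 41.55
eef_pos: [0.5312, -0.2683, 0.1944]
tool_rot: [-0.474, -0.525, -0.473, 0.526]
contact_force: [0.0, -0.5, -0.0]
gripper_width: 0.996
```

>>> drive_tool(
  slide=[
    [-10,-30,0],
    [-25,-70,0],
    [-40,-110,0],
    [-55,-150,0],
    [-70,-190,0],
    [-85,-230,0],
    [-95,-260,0],
    [-100,-275,0],
    [-100,-275,0],
  ],
  turn=[
    [0,0,0],
    [0,0,0],
    [0,0,0],
    [0,0,0],
    [0,0,0],
    [0,0,0],
    [0,0,0],
    [0,0,0],
    [0,0,0],
  ],
  gripper=[1,1,1,1,1,1,1,1,1],
)

```text
t: 42.45
eef_pos: [0.4297, -0.5454, 0.195]
tool_rot: [-0.473, -0.525, -0.471, 0.528]
contact_force: [0.0, 0.2, 0.3]
gripper_width: 0.996
```

```bash
python3 look.py f1 scene 150 120 350 255; python3 look.py f1b scene 300 120 500 255; python3 look.py f2 top 200 140 360 260; python3 look.py f3 top 330 140 490 260
```

```text
4
4
5
5
```

View pics/f1.png

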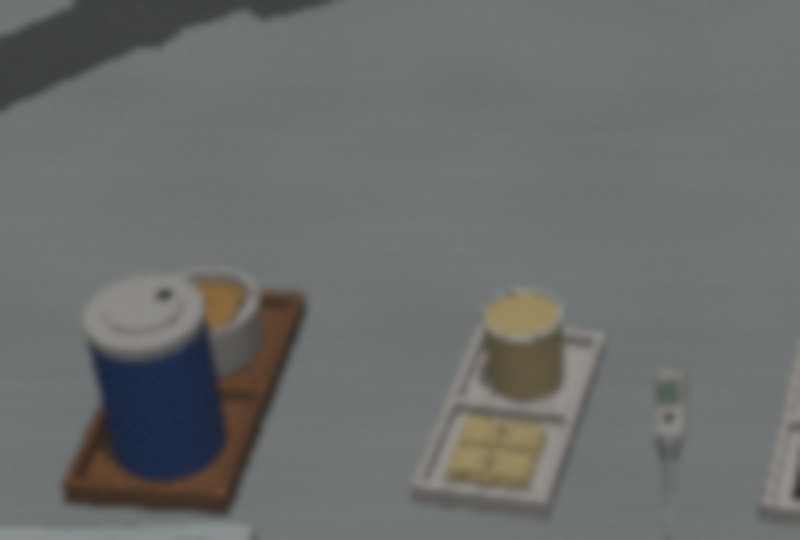

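View pics/f1b.png

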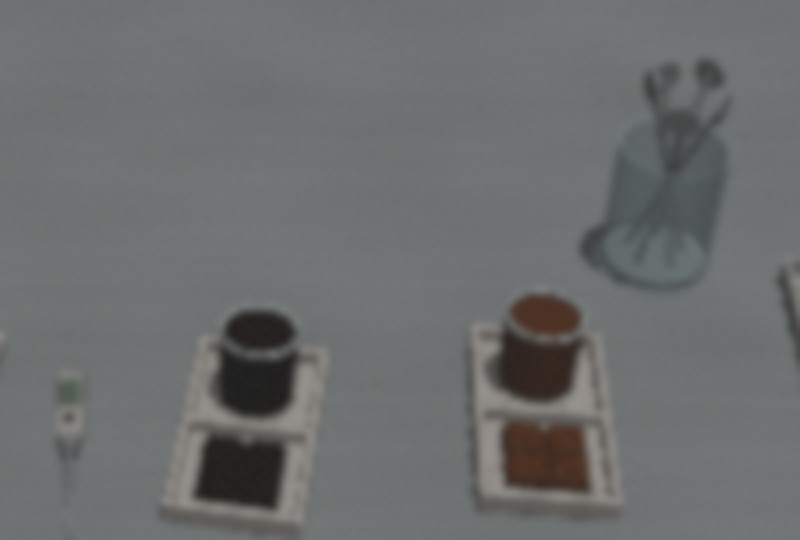

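View pics/f2.png

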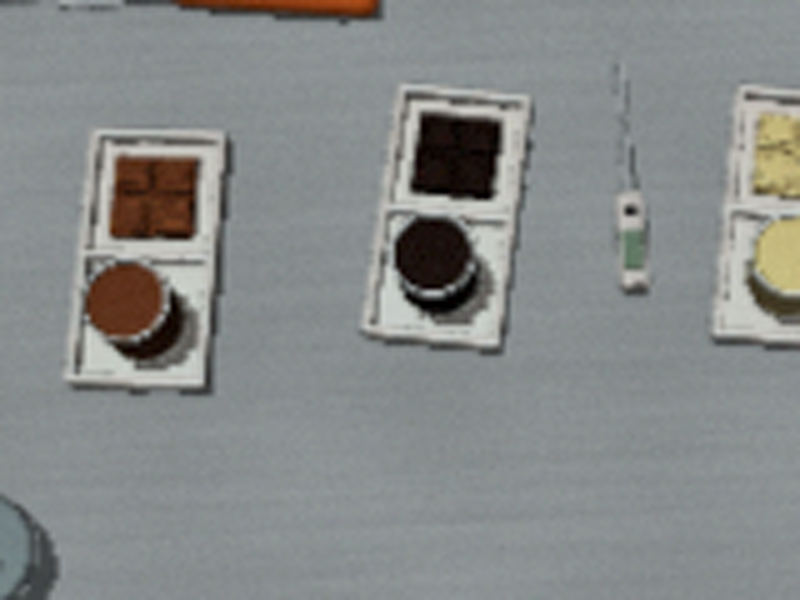

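View pics/f3.png

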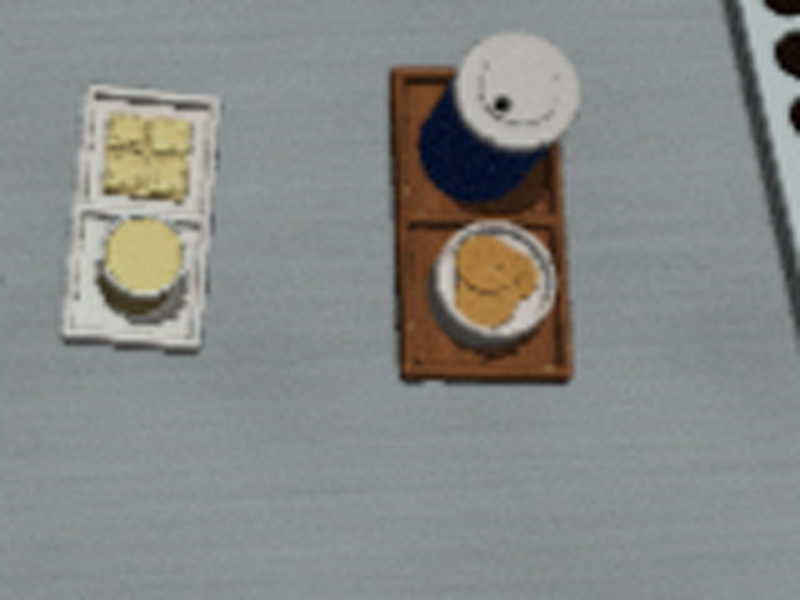

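```bash
python3 - <<'E'
from h import *
a=lambda p:Z(p,200,140,5); b=lambda p:Z(p,330,140,5)
for n,p,z,t in [("milk",a((128,302)),.053,(563.6,261.7)),("dark",a((436,255)),.053,(578,102.4)),("white",b((144,257)),.053,(567.4,-84)),("tumb",b((517,92)),.101,(630.5,-273.9)),("dish",b((496,284)),.042,(546.7,-268.1))]:
    print(n,(unproj("top",p,z)[:2]*1000-t).round(1))
E
```

```text
milk [-0.7 -1.5]
dark [ 1.4 -1.1]
white [0.7 0.2]
tumb [-0.1  0.9]
dish [-0.2  0.8]
```

All five items are within about 2 mm of their section centres and upright, and the beaker is in its original place. I'll hand in.

```bash
python3 -c "
from station import bot
print(bot.hand_in())"
```

```text
the job is handed in; nothing more can be done
None
```

The tasting is set out and handed in at about 43 s of the 128 s allowed. The dark, milk and white cups each stand in front of their standard. The tumbler is in the tray's rear section and the cracker dish is in the section in front of it.

- **Final check:** both camera views showed every item upright. In the top view each was within about 2 mm of its section centre. The spoon beaker looked unmoved, and the gripper was clear of everything.
- **Forces:** I lowered each item until I felt the floor before releasing. The wrist force readings at set-down stayed at or below about 11 N.
- **Disagreement:** the two cameras differed by about 6 mm on where the cracker dish stood at the start. It was therefore gripped about 6 mm off-centre. I noticed this above the tray and moved it 5 mm before setting it down.

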